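# Clear up after supper: stack the leftovers, hang the spatulas

## Task

Clear up after supper: stack all the lidded leftover boxes upright on the wooden tray in one pile, the largest at the bottom and the smallest on top, lengthwise alike and each resting fully on what is below it. The two spatulas are clean, so never touch them with the fingers: take an S-hook off the rail by its tab, pass its lower end through the hole in a spatula's handle, and hang hook and spatula back on the rail, each spatula on its own hook, hanging still. Leave the white bowl, the jar and the spoon where they are.

Things in the scene. Friction and masses are not known exactly. Their poses are not given: they have to be found in the camera images.
- rail: fixed steel utensil rail on two posts: bar 10 mm thick, 280 mm long along its own y, bar centre 265 mm above the table; origin on the table under the bar's middle; x points away from the robot
- tray: fixed brown wooden tray: flat floor 200 (x) x 112 (y) mm, 12 mm above the table, inside a low rim 6 mm wide and 6 mm high above the floor; origin at the centre of its underside
- box_a: closed food box with a flat blue lid (flush sides, can be gripped across y and stacked), 150 long (x) x 66 wide (y) x 40 mm high, 0.10 to 0.37 kg; origin at the centre of its underside
- box_b: closed food box with a flat red lid (flush sides, can be gripped across y and stacked), 125 long (x) x 54 wide (y) x 38 mm high, 0.10 to 0.37 kg; origin at the centre of its underside; may be absent
- box_c: closed food box with a flat green lid (flush sides, can be gripped across y and stacked), 100 long (x) x 42 wide (y) x 36 mm high, 0.10 to 0.37 kg; origin at the centre of its underside; may be absent
- box_d: closed food box with a flat yellow lid (flush sides, can be gripped across y and stacked), 76 long (x) x 30 wide (y) x 34 mm high, 0.10 to 0.37 kg; origin at the centre of its underside; may be absent
- hook1: steel S-hook, 5 mm wire, 45 g, hanging loose on the rail at the start (lower-y one). The S lies in its xz plane, z up, origin mid-S. Both arches: 16 mm centre-line radius, centres z = +32 and -32 mm, joined by a shank from the upper arch's -x side to the lower one's +x side (through x = -14, z = +12 and x = +14, z = -12 mm)
- hook1_crook (a point): seat of hook1's upper arch, at z = +40.5 mm: where the bar's centre lies when hung (inside top of the arch z = +45.5). The arch is open below; its free end points down at x = +16, ending at z = +19.5 mm
- hook1_toe (a point): upward-pointing free end of hook1's lower arch, at x = -16, z = -20 mm (rounded tip 2.5 mm higher). Inside bottom of the lower arch z = -45.5 mm, outside -50.5
- hook1_tab (a point): grip point (z = +74 mm) on hook1's red upright tab, 22 (x) x 10 (y) mm, z from +47 to +93 mm; gripped here across y from above, the fingers clear the rail
- spatula1: flat light-wood spatula (plain), 148 (x) mm long, 6 thick, 45 g; blade 62 x 56 mm at -x, handle 22 wide ending at +x in a 28 mm square eye with a 16 mm through hole, hole centre 14 mm from the end; origin mid length on the underside. Starts flat on a fixed ceramic rest 100 x 80 mm, 58 high, eye end overhanging it by about 55 mm away from the robot
- spatula1_hole (a point): centre of the hole of spatula1 (60 mm from its origin along x, mid thickness)
- hook2: steel S-hook, 5 mm wire, 45 g, hanging loose on the rail at the start (higher-y one). The S lies in its xz plane, z up, origin mid-S. Both arches: 16 mm centre-line radius, centres z = +32 and -32 mm, joined by a shank from the upper arch's -x side to the lower one's +x side (through x = -14, z = +12 and x = +14, z = -12 mm)
- hook2_crook (a point): seat of hook2's upper arch, at z = +40.5 mm: where the bar's centre lies when hung (inside top of the arch z = +45.5). The arch is open below; its free end points down at x = +16, ending at z = +19.5 mm
- hook2_toe (a point): upward-pointing free end of hook2's lower arch, at x = -16, z = -20 mm (rounded tip 2.5 mm higher). Inside bottom of the lower arch z = -45.5 mm, outside -50.5
- hook2_tab (a point): grip point (z = +74 mm) on hook2's red upright tab, 22 (x) x 10 (y) mm, z from +47 to +93 mm; gripped here across y from above, the fingers clear the rail
- spatula2: flat light-wood spatula (with three dark slots in the blade), 148 (x) mm long, 6 thick, 45 g; blade 62 x 56 mm at -x, handle 22 wide ending at +x in a 28 mm square eye with a 16 mm through hole, hole centre 14 mm from the end; origin mid length on the underside. Starts flat on a fixed ceramic rest 100 x 80 mm, 58 high, eye end overhanging it by about 55 mm away from the robot
- spatula2_hole (a point): centre of the hole of spatula2 (60 mm from its origin along x, mid thickness)
- bowl_white: white bowl, 120 mm wide, 55 mm high; to be left where it is; origin at its underside centre
- jar: amber jar, 68 mm wide, 100 mm high; to be left where it is; origin at its underside centre
- spoon: steel spoon, 170 mm long; to be left where it is; origin at its underside, mid length or near it
Things that resemble listed ones, but are neither listed nor needed, are in the scene too. What is shaped like the hook1 but black is not meant. Several things have the shape of the tray; the one meant has the colours described above.

How it is judged (in metres and radians):
At the end, for the whole second after the job is handed in: All boxes upright (0.08 rad) in one pile on the tray's floor, each smaller one above and within the outline of every larger (1 mm grace), parallel (0.15 rad); each spatula hangs by its hole (0.45 rad) in its own hook's bend, both hooks seated on the rail (12 mm); all at rest (angle between each of box_a, box_b, box_c, box_d's own z axis and vertical below 0.08 rad and linear speed of each of box_a, box_b, box_c, box_d below 0.03 m/s and z of each of box_a, box_b, box_c, box_d in the frame of tray above 0.01 m and x of box_a in the frame of tray between -0.025 and 0.025 m and y of box_a in the frame of tray between -0.023 and 0.023 m and x of box_b in the frame of tray between -0.0375 and 0.0375 m and y of box_b in the frame of tray between -0.029 and 0.029 m and z of each of box_b, box_c, box_d in the frame of box_a above 0.038 m and angle between the x axis of each of box_b, box_c, box_d and the x axis of box_a, either way round below 0.15 rad and x of box_b in the frame of box_a between -0.0135 and 0.0135 m and y of box_b in the frame of box_a between -0.007 and 0.007 m and x of box_c in the frame of tray between -0.05 and 0.05 m and y of box_c in the frame of tray between -0.035 and 0.035 m and x of box_c in the frame of box_a between -0.026 and 0.026 m and y of box_c in the frame of box_a between -0.013 and 0.013 m and z of each of box_c, box_d in the frame of box_b above 0.036 m and angle between the x axis of each of box_c, box_d and the x axis of box_b, either way round below 0.15 rad and x of box_c in the frame of box_b between -0.0135 and 0.0135 m and y of box_c in the frame of box_b between -0.007 and 0.007 m and x of box_d in the frame of tray between -0.062 and 0.062 m and y of box_d in the frame of tray between -0.041 and 0.041 m and x of box_d in the frame of box_a between -0.038 and 0.038 m and y of box_d in the frame of box_a between -0.019 and 0.019 m and x of box_d in the frame of box_b between -0.0255 and 0.0255 m and y of box_d in the frame of box_b between -0.013 and 0.013 m and z of box_d in the frame of box_c above 0.034 m and angle between the x axis of box_d and the x axis of box_c, either way round below 0.15 rad and x of box_d in the frame of box_c between -0.013 and 0.013 m and y of box_d in the frame of box_c between -0.007 and 0.007 m and (((x of spatula1_hole in the frame of hook1 between -0.02 and 0.02 m and y of spatula1_hole in the frame of hook1 between -0.012 and 0.012 m and z of spatula1_hole in the frame of hook1 between -0.068 and -0.036 m) and (x of spatula2_hole in the frame of hook2 between -0.02 and 0.02 m and y of spatula2_hole in the frame of hook2 between -0.012 and 0.012 m and z of spatula2_hole in the frame of hook2 between -0.068 and -0.036 m)) or ((x of spatula1_hole in the frame of hook2 between -0.02 and 0.02 m and y of spatula1_hole in the frame of hook2 between -0.012 and 0.012 m and z of spatula1_hole in the frame of hook2 between -0.068 and -0.036 m) and (x of spatula2_hole in the frame of hook1 between -0.02 and 0.02 m and y of spatula2_hole in the frame of hook1 between -0.012 and 0.012 m and z of spatula2_hole in the frame of hook1 between -0.068 and -0.036 m))) and x of hook1_crook in the frame of rail between -0.014 and 0.014 m and z of hook1_crook in the frame of rail between 0.253 and 0.277 m and y of hook1_crook in the frame of rail between -0.13 and 0.13 m and angle between each of spatula1, spatula2's own x axis and vertical below 0.45 rad and linear speed of each of spatula1, hook1, spatula2, hook2 below 0.12 m/s and x of hook2_crook in the frame of rail between -0.014 and 0.014 m and z of hook2_crook in the frame of rail between 0.253 and 0.277 m and y of hook2_crook in the frame of rail between -0.13 and 0.13 m); the robot touches nothing.
It fails at once if the fingers touched a clean spatula (contact force between the fingers and spatula1 above 0.5 N or contact force between the fingers and spatula2 above 0.5 N).
It fails at once if the white bowl, the jar or the spoon was pushed more than 4 cm (distance of any of bowl_white, jar, spoon from where it was at the start of the episode above 0.04 m).
Of box_b, box_c, box_d only 1 to 3 are there at a start; the rules pass over those that are not, and their reading is None.
At some moment in a run one of box_a may be knocked a few centimetres aside while the robot is not near it.
It also fails if it takes over 210 s, if anything falls off the work surface, if the arm or the gripper's body presses on something with over 40 N, if the wrist force passes 120 N, or if a joint passes its speed limit or range.

## Robot

A 6-joint arm with a two-finger parallel gripper is mounted at the origin on the work surface. World frame = base frame: x ahead of the robot, y to its left, z up, the work surface at z = 0. Lengths are in m, angles in degrees, forces in N, time in s.
With the tool pointing down it reaches from about 0.375 to 0.9 m from the base axis. Payload 3.1 kg.
Tool frame: the origin (TCP) lies at the very end of the fingers, on their centre line; the grasp point (between the pads) lies 19 mm behind it (bot.hold_point_z is the z of the grasp point in the tool frame, in m); z points along the fingers, y is the line along which they close (so a half turn about z gives the same grasp; the last joint's range is limited). The gripper opens to 87 mm and grips with 3 to 60 N. Pads are 19 mm wide; open, the fingers measure 117 mm over their backs; the gripper's body (75 mm by 190 mm) begins 51 mm behind the grasp point.
Start: joints at [-83.337, 30.224, 82.088, -0, 67.689, -10.227], TCP at [0.182, -0.598, 0.223] pointing down, gripper open.
Joint ranges: [-176.69, 176.69], [-43.24, 126.21], [12.49, 139.97], [-82, 262], [0, 151.66], [-163.58, 163.58]. Speed limits (degrees/s): [159.86, 159.86, 180, 180, 180, 180].

## Interface

Orientations are given as a 3x3 rotation matrix whose columns are the frame's x, y, z axes.
In Python, from rig import bot, capture, camera_model gives the robot as it stands.
- The arm moves only by the tool apply_moves, never from a script. Its argument "plan" is text: rows parted by semicolons, each of 6 numbers parted by spaces: the shift along the tool's x, y, z in units of 0.05 m (1.0 is 0.05 m), then the turn, a rotation vector about the tool's x, y, z in units of 360 degrees (1.0 is 360 degrees). In form: dx dy dz ax ay az; .... A call has 1 to 10 rows; each row shifts and turns the commanded pose from where the row before left it, along the tool's axes as they then stand; what a row does not reach is not made up. A row lasts 1/12 s, in which the tool goes at most 41.7 mm and 7.16 degrees, less where a joint would pass 70% of its speed; a pose out of reach is approached as far as the arm can. A call with a number of a shift or a turn outside -1 to 1 is refused whole. A call with a gripper value outside its range is refused whole. "gripper" is the gripper command: -1 is shut, 1 is fully open, values between are in proportion, set as the call begins (left out, the last holds). The fingers move at their own pace and stop on an object; the grip force is fixed at half the most. Time passes only in rows, so rows that do not move let the fingers close. It gives the time, the measured TCP pose, the force, the opening and the grip force at its end, in the units of the state.
- bot.read_state(): the state, without advancing time (a new reading comes with each control period).
- capture(name): name is "scene" or "top" or "wrist"; returns the picture (480x640x3 uint8, red, green, blue); there is no depth.
- camera_model(name): a dict with "vertical_fov" (degrees; the focal length in pixels is half the picture's height over the tangent of half this angle, whatever the lens; pixels are square), "cx", "cy" (the principal point, pixels), "position" and "rotation" of the camera in the world; the wrist camera has in their place "hand_eye" (4x4, takes a point from camera to tool coordinates, whose origin is the TCP and whose axes are the flange's). Camera axes: x right, y down, z forward; pixel columns grow to the right and rows downward; lengths in m; the calibration is good to about 2 mm. A picture is of the moment at which its call begins: read the wrist's pose just before it. camera_model takes no time and is no camera call.
- bot.hand_in(): hands the job in; it is judged then, once.
The state is a dict: "time_s": time; "joint_positions": joint angles; "qvel": joint speeds; "tau": joint torques, N m; "position": TCP position; "tcp_rot": TCP orientation; "force": force on the tool from outside, world axes, zero at the start; "moment": the same for the moment, N m; "opening": opening from 0.0 (shut) to 1.0 (fully open); "grasp_force": force on a finger pad.
Only numpy, scipy, OpenCV 4.12 (cv2) and the standard library are available. Lean on these libraries where they do the work, as an engineer would, in place of code of your own. Each camera call takes 0.05 s, during which the arm holds its last target. There are 200 camera calls.

## Working session

There is one attempt and no reset: what is moved stays moved. The work goes in short steps, Python scripts to look and compute and a tool call to move; the robot and the scene stay as the last step left them, time stands still between calls to the robot, and variables do not carry over. Pictures are saved under pics/ and viewed, at most 14 in all, crops included, and the job is handed in when it is done.

Besides the shell and the picture viewer there is one more tool, called after "Emit:" by a JSON object that holds its "op" and its "data", one argument or row to a line. apply_moves: Moves the arm, as the interface text tells. Its arguments: {"type":"object","properties":{"plan":{"type":"string"},"gripper":{"type":"number"}},"required":["plan"]}

```bash
ls; mkdir -p pics; python3 - <<'E'
from rig import bot,capture,camera_model
import cv2,json
import numpy as np
for n in("scene","top","wrist"):
    im=capture(n); cv2.imwrite(f"pics/{n}0.png",im[:,:,::-1]); 
    m=camera_model(n); print(n,{k:(np.round(np.array(v),4).tolist()) if not isinstance(v,str) else v for k,v in m.items()})
s=bot.read_state(); print(s, bot.hold_point_z)
E
```

```text
pics
scene {'vertical_fov': 50.6754, 'cx': 314.738, 'cy': 238.9407, 'position': [1.605, 0.1636, 0.8515], 'rotation': [[-0.1726, 0.4951, -0.8515], [0.9848, 0.104, -0.1391], [0.0197, -0.8626, -0.5055]]}
top {'vertical_fov': 55.5858, 'cx': 319.57, 'cy': 247.0555, 'position': [0.3427, -0.0295, 1.5545], 'rotation': [[-0.0207, -0.9937, 0.1103], [-0.9998, 0.0207, -0.0006], [-0.0017, -0.1102, -0.9939]]}
wrist {'vertical_fov': 69.4813, 'cx': 323.3565, 'cy': 240.8903, 'hand_eye': [[-0.0003, -0.9618, -0.2737, 0.075], [1.0, -0.0004, 0.0002, -0.001], [-0.0003, -0.2737, 0.9618, -0.1632], [0.0, 0.0, 0.0, 1.0]]}
{'time_s': 0.15, 'joint_positions': array([-8.33380769e+01,  3.02673356e+01,  8.21403889e+01,  1.95408281e-03,
        6.76870384e+01, -1.02288190e+01]), 'qvel': array([ 0.05028822, -0.16695195, -0.14338703, -0.060811  , -0.02707941,
       -0.06130476]), 'tau': array([ 3.41892401e-04, -4.40430021e+01, -1.76842993e+01,  6.33310759e-02,
        5.52358758e-02, -9.87851558e-05]), 'position': array([ 0.1815484 , -0.59747035,  0.22178512]), 'tcp_rot': array([[ 9.56864339e-01,  2.90535041e-01, -1.60534209e-04],
       [ 2.90534904e-01, -9.56862978e-01,  1.64641554e-03],
       [ 3.24732167e-04, -1.62203711e-03, -9.99998632e-01]]), 'force': array([0.7515193 , 0.21783162, 0.77117624]), 'moment': array([-0.06342562,  0.04709076,  0.01756304]), 'grasp_force': 0.0, 'opening': 0.9999206033009986} -0.0187
```

View pics/scene0.png

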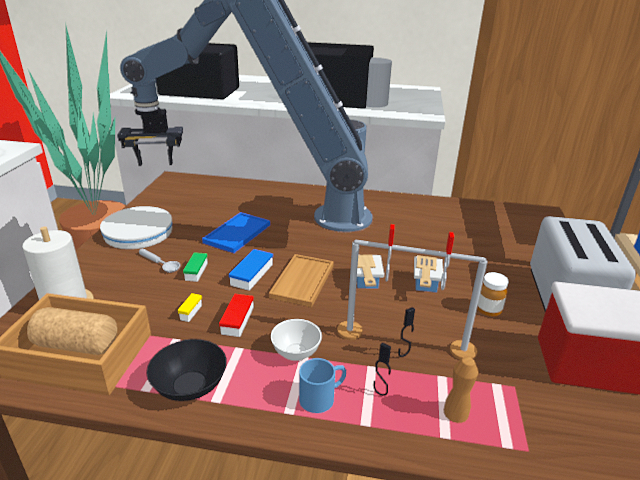

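View pics/top0.png

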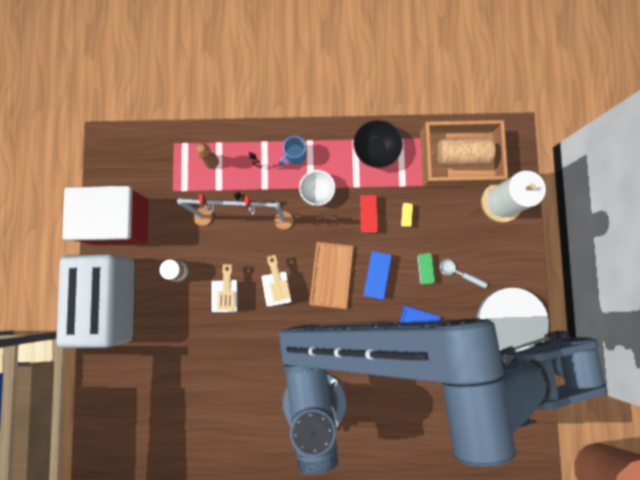

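The scene view shows the brown tray at (302,279). The blue tray at (237,231) is a lookalike. The blue, red, green and yellow boxes are at (250,268), (237,314), (195,266) and (189,307). The red-tab hooks are on the rail at (391,236) and (449,243). The black hooks at (383,370) and (407,330) are decoys. The plain spatula is at (369,268) and the slotted one at (428,270).

In the top view the blue box is at (378,275). The blue rectangle at (420,316) is the decoy tray.

```bash
cat > h.py <<'E'
import numpy as np, cv2
from rig import bot,capture,camera_model
def cam(name,st=None):
    m=camera_model(name); f=240/np.tan(np.radians(m["vertical_fov"]/2))
    if name=="wrist":
        st=st or bot.read_state(); H=np.array(m["hand_eye"]); R=np.array(st["tcp_rot"])
        return f,m["cx"],m["cy"],R@H[:3,3]+st["position"],R@H[:3,:3]
    return f,m["cx"],m["cy"],np.array(m["position"]),np.array(m["rotation"])
def plane(C,uv,z):
    f,cx,cy,p,R=C; uv=np.atleast_2d(np.asarray(uv,float))
    d=np.c_[(uv[:,0]-cx)/f,(uv[:,1]-cy)/f,np.ones(len(uv))]@R.T
    return p+d*((z-p[2])/d[:,2])[:,None]
def proj(C,P):
    f,cx,cy,p,R=C; q=(np.atleast_2d(P)-p)@R
    return np.c_[f*q[:,0]/q[:,2]+cx,f*q[:,1]/q[:,2]+cy]
def tri(C1,u1,C2,u2):
    A=[];b=[]
    for C,u in((C1,u1),(C2,u2)):
        d=C[4]@np.array([(u[0]-C[1])/C[0],(u[1]-C[2])/C[0],1]); d/=np.linalg.norm(d)
        M=np.eye(3)-np.outer(d,d); A.append(M); b.append(M@C[3])
    return np.linalg.solve(sum(A),sum(b))
H={"blue":(105,125,110,60),"red":(174,6,150,80),"green":(50,75,100,60),"yellow":(24,33,150,120)}
def blobs(im,c,amin=30):
    h,s,v=cv2.split(cv2.cvtColor(im,cv2.COLOR_RGB2HSV)); a,b,sm,vm=H[c]
    hm=((h>=a)&(h<=b)) if a<b else ((h>=a)|(h<=b))
    M=(hm&(s>=sm)&(v>=vm)).astype(np.uint8)
    cs,_=cv2.findContours(M,cv2.RETR_EXTERNAL,cv2.CHAIN_APPROX_NONE)
    return sorted([c for c in cs if cv2.contourArea(c)>=amin],key=cv2.contourArea,reverse=True)
def rect(C,cnt,z):
    P=plane(C,cnt[:,0,:],z)[:,:2]; (c,(w,h),a)=cv2.minAreaRect((P*1000).astype(np.float32))
    if w<h: w,h,a=h,w,a+90
    return np.round(np.array(c)/1000,4),round(w),round(h),round((a+90)%180-90,1)
def shot(n,name):
    st=bot.read_state(); im=capture(n); cv2.imwrite(f"pics/{name}.png",im[:,:,::-1]); return cam(n,st),im
def pose():
    s=bot.read_state(); R=s["tcp_rot"]; print("t",round(s["time_s"],2),"tcp",np.round(s["position"],4),"yaw",round(np.degrees(np.arctan2(R[1,0],R[0,0])),2),"down",np.round(R[:,2],3),"open",round(s["opening"],3),"gf",round(s["grasp_force"],1),"F",np.round(s["force"],1))
E
python3 - <<'E'
from h import *
C,im=shot("top","top1"); S,ims=shot("scene","scene1")
for c,z in(("blue",.038),("red",.036),("green",.034),("yellow",.032)):
    for k in blobs(im,c)[:6]: print(c,"px",np.round(k[:,0].mean(0)),rect(C,k,z))
    for k in blobs(ims,c)[:8]: 
        if c=="red": print(" scene red",k[:,0].mean(0).round(), cv2.boundingRect(k))
# rail ends/posts, tray etc. guesses
for n,u in(("tray",(331,275)),("bowl",(317,187)),("jar",(173,271)),):
    print(n,plane(C,u,.02).round(3))
print("rail ends",plane(C,[(180,201),(282,207)],.265).round(3))
print("tabs tops",plane(C,[(202,198),(250,202)],.31).round(3))
print("posts base",plane(C,[(203,216),(284,220)],.0).round(3))
crop=cv2.resize(im[190:320,165:365],None,fx=4,fy=4,interpolation=cv2.INTER_CUBIC)[:,:,::-1]
cv2.imwrite("pics/topcrop.png",crop[:520])
E
```

```text
blue px [377. 275.] (array([ 0.4138, -0.2211]), 151, 69, -12.1)
blue px [418. 317.] (array([ 0.2805, -0.3547]), 135, 55, 88.8)
blue px [295. 150.] (array([0.848 , 0.0469]), 85, 62, -0.7)
red px [125. 229.] (array([0.624 , 0.6564]), 218, 176, -89.3)
red px [369. 213.] (array([ 0.6239, -0.1986]), 132, 61, 0.2)
red px [202. 198.] (array([0.6865, 0.3655]), 38, 18, 33.2)
red px [247. 200.] (array([0.6771, 0.2142]), 35, 17, -0.1)
 scene red [586. 352.] (537, 293, 103, 102)
 scene red [ 22. 128.] (0, 63, 53, 126)
 scene red [10. 42.] (0, 0, 27, 87)
 scene red [414. 405.] (374, 379, 66, 59)
 scene red [236. 311.] (219, 293, 35, 36)
 scene red [450. 242.] (446, 232, 8, 22)
 scene red [391. 234.] (388, 224, 7, 22)
 scene red [495. 415.] (489, 384, 13, 64)
green px [426. 268.] (array([ 0.4323, -0.3865]), 99, 42, 3.3)
tray [[ 0.417 -0.067  0.02 ]]
bowl [[ 0.721 -0.026  0.02 ]]
jar [[0.442 0.465 0.02 ]]
rail ends [[0.628 0.369 0.265]
 [0.604 0.075 0.265]]
tabs tops [[0.625 0.294 0.31 ]
 [0.611 0.161 0.31 ]]
posts base [[0.632 0.371 0.   ]
 [0.612 0.091 0.   ]]
```

View pics/topcrop.png

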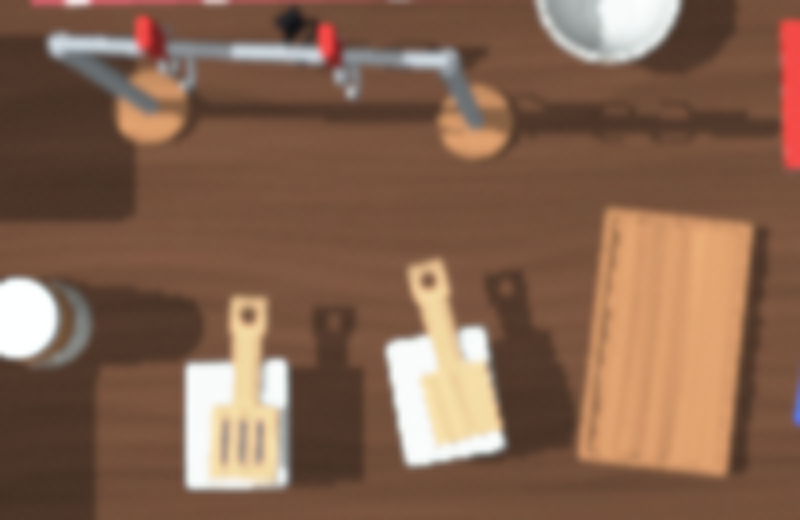

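Yellow needs a wider hue mask. I'll measure the tray corners, the yellow box and the spatula holes from the top view, then work out the first move.

```bash
cat >> h.py <<'E'
H["yellow"]=(20,38,140,120)
def go(x,y,z,yaw,p=None,ya=None):
    """turn first (tool z, units), then shift in the turned tool axes (units)"""
    s=bot.read_state(); R=s["tcp_rot"]; p=s["position"] if p is None else np.array(p)
    ya=np.degrees(np.arctan2(R[1,0],R[0,0])) if ya is None else ya
    c,sn=np.cos(np.radians(yaw)),np.sin(np.radians(yaw)); d=np.array([x,y,z])-p
    t=-(yaw-ya)
    print(f"turn {t/360:.4f} ({abs(t)/7.1:.1f} rows)  shift {(d[0]*c+d[1]*sn)/.05:.3f} {(d[0]*sn-d[1]*c)/.05:.3f} {-d[2]/.05:.3f}  dist {np.linalg.norm(d)*1000:.0f}mm")
E
python3 - <<'E'
from h import *
C=cam("top"); im=cv2.imread("pics/top1.png")[:,:,::-1].copy()
for k in blobs(im,"yellow")[:4]: print("yellow px",np.round(k[:,0].mean(0)),rect(C,k,.032))
q=np.array([(606,207),(754,222),(729,475),(577,460)])/4+[165,190]
T=plane(C,q,.018)[:,:2]; print("tray",T.round(3).tolist(),T.mean(0).round(4),np.degrees(np.arctan2(*((T[0]+T[1]-T[2]-T[3])[::-1]))).round(1))
s=plane(C,np.array([(249,317),(246,445),(428,281),(463,405)])/4+[165,190],.062)[:,:2]; print("s2 hole/blade, s1 hole/blade",s.round(4).tolist())
for a,b in((0,1),(2,3)): print("yaw",np.degrees(np.arctan2(*((s[a]-s[b])[::-1]))).round(1))
pose(); go(.4138,-.2211,.22,-12.1)
E
```

```text
tray [[0.532, -0.02], [0.516, -0.146], [0.304, -0.119], [0.319, 0.008]] [ 0.4175 -0.0692] -7.4
s2 hole/blade, s1 hole/blade [[0.4413, 0.2739], [0.3371, 0.2762], [0.4679, 0.1268], [0.3658, 0.0992]]
yaw -1.2
yaw 15.1
t 0.25 tcp [ 0.1816 -0.5977  0.2221] yaw 16.89 down [-0.     0.001 -1.   ] open 1.0 gf 0.0 F [-0.3  0.1  0.3]
turn 0.0805 (4.1 rows)  shift 2.962 -8.338 0.041  dist 442mm
```

Emit:
{"op": "apply_moves", "data": {
  "plan": "0 0 0 0 0 0.0161; 0 0 0 0 0 0.0161; 0 0 0 0 0 0.0161; 0 0 0 0 0 0.0161; 0 0 0 0 0 0.0161; 0 -0.4 0 0 0 0; 0.2 -0.7 0 0 0 0; 0.2 -0.7 0 0 0 0; 0.25 -0.7 0 0 0 0; 0.25 -0.7 0 0 0 0",
  "gripper": 1
}}

```text
time_s: 1.08
position: [0.2594, -0.4495, 0.2224]
tcp_rot: [[0.978, -0.211, 0.0], [-0.211, -0.978, 0.0], [0.0, -0.0, -1.0]]
force: [0.2, -0.5, -0.0]
opening: 1.002
grasp_force: 0.0
```

Emit:
{"op": "apply_moves", "data": {
  "plan": "0.3 -0.75 0 0 0 0; 0.3 -0.75 0 0 0 0; 0.3 -0.75 0 0 0 0; 0.3 -0.75 0 0 0 0; 0.3 -0.7 0 0 0 0; 0.3 -0.7 0 0 0 0; 0.26 -0.49 0 0 0 0; 0 0 0 0 0 0; 0 0 0 0 0 0"
}}

```text
time_s: 1.83
position: [0.4117, -0.2324, 0.2226]
tcp_rot: [[0.979, -0.206, -0.0], [-0.206, -0.979, -0.0], [0.0, 0.0, -1.0]]
force: [-0.8, -0.5, 0.5]
opening: 1.0
grasp_force: 0.0
```

```bash
python3 - <<'E'
from h import *
pose(); C,im=shot("wrist","w1")
for k in blobs(im,"blue",400)[:3]: print(rect(C,k,.039),cv2.boundingRect(k))
go(.4138,-.2211,.22,-12.1)
E
```

```text
t 1.83 tcp [ 0.4117 -0.2324  0.2226] yaw -11.88 down [-0. -0. -1.] open 1.0 gf 0.0 F [-0.8 -0.5  0.5]
(array([ 0.2219, -0.3046]), 77, 41, 78.1) (385, 347, 66, 32)
(array([ 0.2902, -0.3643]), 72, 32, 71.8) (435, 284, 63, 32)
turn 0.0003 (0.0 rows)  shift -0.000 -0.251 0.052  dist 13mm
```

View pics/w1.png

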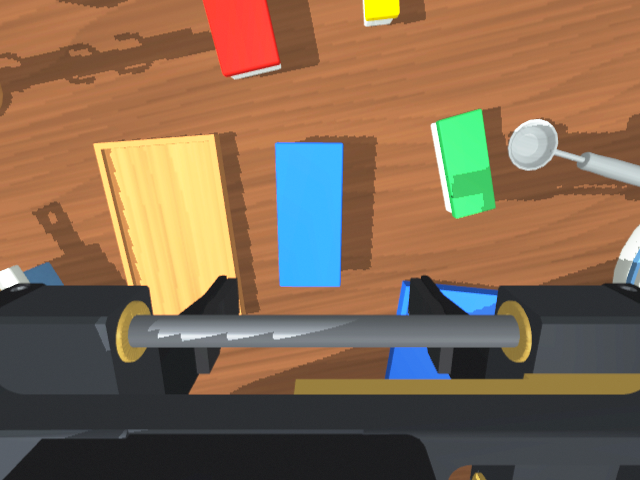

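The wrist view shows the blue lid at (309,215). The brown tray is at (185,225), red at (243,35), green at (466,163) and yellow at (381,10). The decoy tray is at the lower right.

```bash
sed -i 's/"blue":(105,125,110,60)/"blue":(98,125,110,60)/; s/"green":(50,75,100,60)/"green":(45,80,100,60)/' h.py; python3 - <<'E'
from h import *
pose(); C=cam("wrist"); im=cv2.imread("pics/w1.png")[:,:,::-1].copy()
for c,z in (("blue",.04),("green",.036)):
  for k in blobs(im,c,400)[:3]: print(c,rect(C,k,z),cv2.boundingRect(k))
q=np.array([(94,144),(217,134)]);print(plane(C,q,.018).round(4))
k=max(blobs(im,"blue",400),key=lambda k:-abs(k[:,0].mean(0)-[309,215]).sum()); (c,wh,a)=rect(C,k,.04)[0],0,rect(C,k,.04)[3]
go(c[0],c[1],.022,a)
E
```

```text
t 1.88 tcp [ 0.4112 -0.2334  0.2226] yaw -11.99 down [-0.    -0.001 -1.   ] open 1.002 gf 0.0 F [-0.8 -0.1  0.5]
blue (array([ 0.4146, -0.2187]), 150, 66, -12.3) (275, 142, 69, 145)
blue (array([ 0.222 , -0.3051]), 76, 41, 78.0) (385, 347, 66, 32)
blue (array([ 0.29  , -0.3647]), 72, 32, 71.6) (435, 284, 63, 32)
green (array([ 0.433 , -0.3823]), 100, 44, 3.4) (436, 109, 60, 110)
[[ 0.5316 -0.0184  0.018 ]
 [ 0.5148 -0.1443  0.018 ]]
turn 0.0009 (0.0 rows)  shift 0.004 -0.302 4.012  dist 201mm
```

Emit:
{"op": "apply_moves", "data": {
  "plan": "0 -0.3 0.1 0 0 0.0009; 0 0 0.7 0 0 0; 0 0 0.75 0 0 0; 0 0 0.75 0 0 0; 0 0 0.75 0 0 0; 0 0 0.6 0 0 0; 0 0 0.4 0 0 0; 0 0 0.16 0 0 0; 0 0 0 0 0 0"
}}

```text
time_s: 2.63
position: [0.4129, -0.2195, 0.0104]
tcp_rot: [[0.976, -0.217, -0.003], [-0.217, -0.976, 0.002], [-0.003, -0.002, -1.0]]
force: [-0.6, -0.5, -0.4]
opening: 1.0
grasp_force: 0.0
```

Emit:
{"op": "apply_moves", "data": {
  "plan": "0 0 0 0 0 0; 0 0 0 0 0 0; 0 0 0 0 0 0; 0 0 0 0 0 0; 0 0 0 0 0 0",
  "gripper": -1
}}

```text
time_s: 3.05
position: [0.4148, -0.2192, 0.0133]
tcp_rot: [[0.977, -0.215, 0.002], [-0.215, -0.977, -0.002], [0.002, 0.001, -1.0]]
force: [0.3, 0.8, 6.1]
opening: 0.758
grasp_force: 30.0
```

Emit:
{"op": "apply_moves", "data": {
  "plan": "0 0 -0.3 0 0 0; 0 0 -0.6 0 0 0; 0 0 -0.6 0 0 0; 0 0 0 0 0 0"
}}

```text
time_s: 3.38
position: [0.4164, -0.2204, 0.0912]
tcp_rot: [[0.977, -0.214, 0.007], [-0.214, -0.977, -0.006], [0.008, 0.004, -1.0]]
force: [0.6, -0.9, -2.4]
opening: 0.758
grasp_force: 30.0
```

```bash
python3 - <<'E'
from h import *
pose(); go(.4175,-.0687,.028,-7.4)
E
```

```text
t 3.38 tcp [ 0.4164 -0.2204  0.0912] yaw -12.37 down [ 0.007 -0.006 -1.   ] open 0.758 gf 30.0 F [ 0.6 -0.9 -2.4]
turn -0.0138 (0.7 rows)  shift -0.370 -3.012 1.264  dist 164mm
```

Emit:
{"op": "apply_moves", "data": {
  "plan": "0 0 0 0 0 -0.0138; -0.04 -0.3 0 0 0 0; -0.07 -0.6 0 0 0 0; -0.07 -0.6 0 0 0 0; -0.07 -0.6 0 0 0 0; -0.07 -0.6 0 0 0 0; -0.05 -0.31 0 0 0 0; 0 0 0 0 0 0; 0 0 0 0 0 0"
}}

```text
time_s: 4.13
position: [0.4149, -0.0662, 0.0867]
tcp_rot: [[0.992, -0.127, -0.001], [-0.127, -0.992, 0.0], [-0.001, -0.0, -1.0]]
force: [0.8, -1.4, -3.6]
opening: 0.757
grasp_force: 30.0
```

Emit:
{"op": "apply_moves", "data": {
  "plan": "0 0 0.4 0 0 0; 0 0 0.5 0 0 0; 0 0 0.2 0 0 0; 0 0 0.08 0 0 0; 0 0 0.04 0 0 0; 0 0 0 0 0 0; 0 0 0 0 0 0"
}}

```text
time_s: 4.72
position: [0.416, -0.0679, 0.0265]
tcp_rot: [[0.991, -0.13, 0.001], [-0.13, -0.991, -0.001], [0.002, 0.0, -1.0]]
force: [0.2, 0.2, -2.6]
opening: 0.758
grasp_force: 30.0
```

```bash
python3 - <<'E'
from h import *
pose(); go(.4175,-.0687,.025,-7.4)
E
```

```text
t 4.72 tcp [ 0.416  -0.0679  0.0265] yaw -7.49 down [ 0.001 -0.001 -1.   ] open 0.758 gf 30.0 F [ 0.2  0.2 -2.6]
turn -0.0002 (0.0 rows)  shift 0.032 0.012 0.029  dist 2mm
```

Emit:
{"op": "apply_moves", "data": {
  "plan": "0 0 0.03 0 0 0; 0 0 0 0 0 0; 0 0 0 0 0 0"
}}

```text
time_s: 4.97
position: [0.4161, -0.0677, 0.0253]
tcp_rot: [[0.992, -0.13, 0.002], [-0.13, -0.992, -0.001], [0.002, 0.001, -1.0]]
force: [-1.1, -1.9, 3.2]
opening: 0.76
grasp_force: 30.0
```

Emit:
{"op": "apply_moves", "data": {
  "plan": "0 0 0 0 0 0; 0 0 0 0 0 0; 0 0 -0.3 0 0 0; 0 0 -0.7 0 0 0; 0 0 -0.7 0 0 0; 0 0 -0.7 0 0 0; 0 0 -0.7 0 0 0; 0 0 -0.4 0 0 0; 0 0 0 0 0 -0.0197; 0 0 0 0 0 0",
  "gripper": 0.95
}}

```text
time_s: 5.8
position: [0.416, -0.0672, 0.2011]
tcp_rot: [[1.0, -0.004, 0.004], [-0.004, -1.0, -0.002], [0.004, 0.002, -1.0]]
force: [0.7, -0.2, 0.6]
opening: 0.977
grasp_force: 0.0
```

```bash
python3 - <<'E'
from h import *
pose(); C,im=shot("wrist","w2")
for k in blobs(im,"blue",400)[:2]: print(rect(C,k,.052),cv2.boundingRect(k))
go(.623,-.199,.2,0)
E
```

```text
t 5.8 tcp [ 0.416  -0.0672  0.2011] yaw -0.2 down [ 0.004 -0.002 -1.   ] open 0.977 gf 0.0 F [ 0.7 -0.2  0.6]
(array([ 0.4162, -0.0668]), 149, 65, -7.3) (282, 140, 89, 164)
(array([0.3819, 0.2302]), 51, 30, 0.1) (0, 237, 33, 52)
turn -0.0013 (0.1 rows)  shift 4.156 2.642 0.001  dist 246mm
```

Box A is on the tray at (0.416,-0.067), yaw -7.3. Next is the red box.

Emit:
{"op": "apply_moves", "data": {
  "plan": "0.4 0.26 0 0 0 0; 0.6 0.38 0 0 0 0; 0.65 0.4 0 0 0 0; 0.65 0.4 0 0 0 0; 0.65 0.4 0 0 0 0; 0.6 0.4 0 0 0 0; 0.4 0.25 0 0 0 0; 0.2 0.15 0 0 0 0; 0 0 0 0 0 0; 0 0 0 0 0 0",
  "gripper": 1
}}

```text
time_s: 6.68
position: [0.6209, -0.2, 0.1973]
tcp_rot: [[1.0, -0.008, -0.004], [-0.008, -1.0, 0.002], [-0.004, -0.002, -1.0]]
force: [-0.3, 0.1, 0.5]
opening: 0.997
grasp_force: 0.0
```

```bash
python3 - <<'E'
from h import *
pose(); C,im=shot("wrist","w3")
for c,z in(("red",.038),("yellow",.034),("green",.036)):
  for k in blobs(im,c,400)[:2]: print(c,rect(C,k,z),cv2.boundingRect(k))
k=blobs(im,"red",400)[0]; c,_,_,a=rect(C,k,.038); go(c[0],c[1],.011,a)
E
```

```text
t 6.68 tcp [ 0.6209 -0.2     0.1973] yaw -0.47 down [-0.004  0.002 -1.   ] open 0.997 gf 0.0 F [-0.3  0.1  0.5]
red (array([ 0.6248, -0.1952]), 125, 54, 0.2) (289, 151, 60, 130)
red (array([ 0.7427, -0.0989]), 80, 40, -89.5) (157, 60, 98, 52)
yellow (array([ 0.4355, -0.3568]), 385, 25, 89.6) (294, 374, 346, 20)
yellow (array([ 0.6185, -0.3238]), 77, 33, -6.2) (430, 183, 48, 80)
turn -0.0017 (0.1 rows)  shift 0.090 -0.084 3.734  dist 187mm
```

Emit:
{"op": "apply_moves", "data": {
  "plan": "0.09 -0.08 0.3 0 0 -0.0017; 0 0 0.7 0 0 0; 0 0 0.75 0 0 0; 0 0 0.75 0 0 0; 0 0 0.6 0 0 0; 0 0 0.4 0 0 0; 0 0 0.23 0 0 0; 0 0 0 0 0 0; 0 0 0 0 0 0"
}}

```text
time_s: 7.48
position: [0.6261, -0.196, 0.0133]
tcp_rot: [[1.0, 0.004, -0.001], [0.004, -1.0, 0.0], [-0.001, -0.0, -1.0]]
force: [0.5, -0.1, 0.4]
opening: 1.001
grasp_force: 0.0
```

Emit:
{"op": "apply_moves", "data": {
  "plan": "0 0 0 0 0 0; 0 0 0 0 0 0; 0 0 0 0 0 0; 0 0 0 0 0 0; 0 0 0 0 0 0",
  "gripper": -1
}}

```text
time_s: 7.9
position: [0.627, -0.1967, 0.014]
tcp_rot: [[1.0, 0.004, 0.001], [0.004, -1.0, -0.001], [0.001, 0.001, -1.0]]
force: [0.5, -0.4, 0.1]
opening: 0.711
grasp_force: 0.0
```

Emit:
{"op": "apply_moves", "data": {
  "plan": "0 0 -0.3 0 0 0; 0 0 -0.6 0 0 0; 0 0 -0.6 0 0 0; 0 0 -0.5 0 0 0.0197; 0 0 0 0 0 0; 0 0 0 0 0 0"
}}

```text
time_s: 8.4
position: [0.6275, -0.197, 0.1148]
tcp_rot: [[0.993, -0.118, 0.003], [-0.118, -0.993, -0.002], [0.003, 0.001, -1.0]]
force: [0.2, -0.7, -1.7]
opening: 0.62
grasp_force: 30.0
```

```bash
python3 - <<'E'
from h import *
pose(); go(.4162,-.0670,.064,-7.3)
E
```

```text
t 8.4 tcp [ 0.6275 -0.197   0.1148] yaw -6.76 down [ 0.003 -0.002 -1.   ] open 0.62 gf 30.0 F [ 0.2 -0.7 -1.7]
turn 0.0015 (0.1 rows)  shift -4.522 -2.041 1.016  dist 253mm
```

Emit:
{"op": "apply_moves", "data": {
  "plan": "-0.3 -0.14 0 0 0 0.0015; -0.65 -0.29 0 0 0 0; -0.65 -0.29 0 0 0 0; -0.65 -0.29 0 0 0 0; -0.65 -0.29 0 0 0 0; -0.65 -0.29 0 0 0 0; -0.55 -0.25 0 0 0 0; -0.38 -0.2 0 0 0 0; 0 0 0 0 0 0; 0 0 0 0 0 0"
}}

```text
time_s: 9.23
position: [0.4152, -0.0655, 0.1121]
tcp_rot: [[0.992, -0.127, -0.004], [-0.127, -0.992, 0.002], [-0.004, -0.001, -1.0]]
force: [1.2, -0.1, -1.5]
opening: 0.618
grasp_force: 30.0
```

Emit:
{"op": "apply_moves", "data": {
  "plan": "0 0 0.3 0 0 0; 0 0 0.24 0 0 0; 0 0 0 0 0 0; 0 0 0 0 0 0"
}}

```text
time_s: 9.57
position: [0.4179, -0.0672, 0.0852]
tcp_rot: [[0.992, -0.128, -0.001], [-0.128, -0.992, 0.001], [-0.001, -0.0, -1.0]]
force: [0.0, 0.1, -0.6]
opening: 0.617
grasp_force: 30.0
```

```bash
python3 - <<'E'
from h import *
pose(); go(.418,-.0672,.066,-7.3)
S,im=shot("scene","s2"); p=proj(S,[.42,-.067,.07])[0].astype(int); print(p)
cv2.imwrite("pics/s2c.png",cv2.resize(im[p[1]-60:p[1]+50,p[0]-80:p[0]+80],None,fx=4,fy=4)[:,:,::-1])
E
```

```text
t 9.57 tcp [ 0.4179 -0.0672  0.0852] yaw -7.37 down [-0.001  0.001 -1.   ] open 0.617 gf 30.0 F [ 0.   0.1 -0.6]
turn -0.0002 (0.0 rows)  shift 0.001 0.000 0.385  dist 19mm
[301 261]
```

View pics/s2c.png

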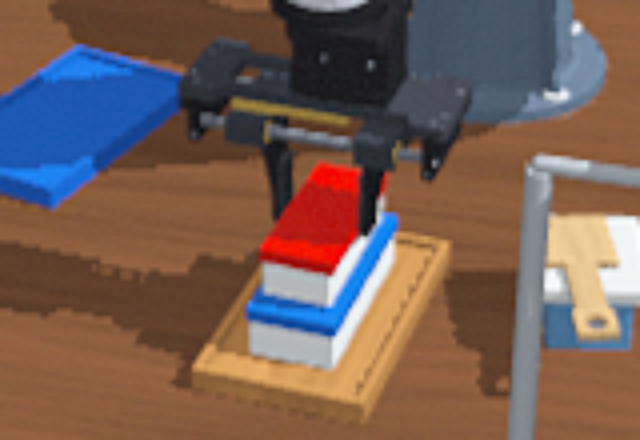

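The view shows the red box held just above the blue lid at about (315,260) in the crop, and aligned with it. I'll lower it in small steps and watch the force.

Emit:
{"op": "apply_moves", "data": {
  "plan": "0 0 0.06 0 0 0; 0 0 0.06 0 0 0; 0 0 0 0 0 0"
}}

```text
time_s: 9.87
position: [0.4182, -0.0672, 0.0803]
tcp_rot: [[0.992, -0.128, 0.002], [-0.128, -0.992, -0.001], [0.002, 0.001, -1.0]]
force: [-0.2, -0.1, 0.2]
opening: 0.614
grasp_force: 30.0
```

Emit:
{"op": "apply_moves", "data": {
  "plan": "0 0 0.05 0 0 0; 0 0 0.05 0 0 0; 0 0 0 0 0 0"
}}

```text
time_s: 10.12
position: [0.4187, -0.0677, 0.0777]
tcp_rot: [[0.992, -0.127, 0.004], [-0.127, -0.992, -0.003], [0.005, 0.002, -1.0]]
force: [-3.6, -0.6, 28.5]
opening: 0.618
grasp_force: 30.0
```

Emit:
{"op": "apply_moves", "data": {
  "plan": "0 0 -0.05 0 0 0; 0 0 0 0 0 0"
}}

```text
time_s: 10.28
position: [0.418, -0.067, 0.0784]
tcp_rot: [[0.992, -0.128, 0.002], [-0.128, -0.992, -0.001], [0.002, 0.001, -1.0]]
force: [0.4, 0.2, -0.9]
opening: 0.616
grasp_force: 30.0
```

Emit:
{"op": "apply_moves", "data": {
  "plan": "0 0 0 0 0 0; 0 0 0 0 0 0; 0 0 -0.3 0 0 0; 0 0 -0.6 0 0 0; 0 0 -0.7 0 0 0; 0 0 -0.7 0 0 0; 0 0 -0.2 0 0 -0.015; 0 0 0 0 0 -0.015; 0 0 0 0 0 0; 0 0 0 0 0 0",
  "gripper": 0.9
}}

```text
time_s: 11.12
position: [0.417, -0.0665, 0.2022]
tcp_rot: [[0.998, 0.057, -0.001], [0.057, -0.998, 0.0], [-0.001, -0.0, -1.0]]
force: [-0.3, -0.1, -0.9]
opening: 0.954
grasp_force: 0.0
```

```bash
python3 - <<'E'
from h import *
pose(); C,im=shot("wrist","w4")
for c,z in(("red",.09),("blue",.052)):
  for k in blobs(im,c,400)[:2]: print(c,rect(C,k,z),cv2.boundingRect(k))
go(.433,-.3823,.2,3.4)
E
```

```text
t 11.12 tcp [ 0.417  -0.0665  0.2022] yaw 3.29 down [-0.001  0.    -1.   ] open 0.954 gf 0.0 F [-0.3 -0.1 -0.9]
red (array([ 0.4173, -0.0659]), 125, 53, -7.5) (281, 154, 91, 156)
blue (array([0.3718, 0.2302]), 73, 29, -0.7) (0, 218, 31, 72)
blue (array([ 0.4165, -0.0668]), 148, 65, -7.3) (279, 139, 98, 155)
turn -0.0003 (0.0 rows)  shift -0.052 6.326 0.038  dist 316mm
```

The red box sits on the blue one to within about 1 mm. Next is the green box.

Emit:
{"op": "apply_moves", "data": {
  "plan": "0 0.4 0 0 0 0; 0 0.75 0 0 0 0; 0 0.8 0 0 0 0; 0 0.8 0 0 0 0; 0 0.8 0 0 0 0; 0 0.8 0 0 0 0; 0 0.8 0 0 0 0; 0 0.7 0 0 0 0; -0.05 0.48 0 0 0 0; 0 0 0 0 0 0",
  "gripper": 1
}}

```text
time_s: 12.0
position: [0.4337, -0.3887, 0.2011]
tcp_rot: [[0.999, 0.054, 0.0], [0.054, -0.999, -0.003], [0.0, 0.003, -1.0]]
force: [0.5, 0.3, -0.4]
opening: 1.001
grasp_force: 0.0
```

Emit:
{"op": "apply_moves", "data": {
  "plan": "0 0 0 0 0 0; 0 0 0 0 0 0"
}}

```text
time_s: 12.17
position: [0.433, -0.3813, 0.2011]
tcp_rot: [[0.998, 0.059, -0.002], [0.059, -0.998, 0.004], [-0.002, -0.004, -1.0]]
force: [0.5, -0.4, 0.0]
opening: 1.004
grasp_force: 0.0
```

```bash
python3 - <<'E'
from h import *
pose(); C,im=shot("wrist","w5")
for c,z in(("green",.036),("yellow",.034)):
  for k in blobs(im,c,400)[:2]: print(c,rect(C,k,z),cv2.boundingRect(k))
k=blobs(im,"green",400)[0]; c,_,_,a=rect(C,k,.036); go(c[0],c[1],.011,a)
E
```

```text
t 12.17 tcp [ 0.433  -0.3813  0.2011] yaw 3.37 down [-0.002  0.004 -1.   ] open 1.004 gf 0.0 F [ 0.5 -0.4  0. ]
green (array([ 0.4342, -0.3824]), 99, 42, 3.6) (304, 169, 45, 101)
yellow (array([ 0.2566, -0.5519]), 388, 25, -86.5) (295, 374, 345, 20)
yellow (array([ 0.5995, -0.3236]), 42, 31, -6.1) (248, 0, 43, 56)
turn -0.0005 (0.0 rows)  shift 0.017 0.032 3.809  dist 190mm
```

Emit:
{"op": "apply_moves", "data": {
  "plan": "0.02 0.02 0.3 0 0 0; 0 0 0.7 0 0 0; 0 0 0.75 0 0 0; 0 0 0.75 0 0 0; 0 0 0.6 0 0 0; 0 0 0.45 0 0 0; 0 0 0.25 0 0 0; 0 0 0 0 0 0; 0 0 0 0 0 0",
  "gripper": 0.35
}}

```text
time_s: 12.97
position: [0.4351, -0.3829, 0.0127]
tcp_rot: [[0.998, 0.061, -0.0], [0.061, -0.998, 0.001], [-0.0, -0.001, -1.0]]
force: [0.3, -1.2, 0.2]
opening: 0.679
grasp_force: 0.0
```

Emit:
{"op": "apply_moves", "data": {
  "plan": "0 0 0 0 0 0; 0 0 0 0 0 0; 0 0 0 0 0 0; 0 0 0 0 0 0; 0 0 0 0 0 0; 0 0 0 0 0 0",
  "gripper": -1
}}

```text
time_s: 13.47
position: [0.4355, -0.3843, 0.014]
tcp_rot: [[0.998, 0.06, 0.001], [0.06, -0.998, -0.002], [0.001, 0.002, -1.0]]
force: [-0.7, 0.9, 6.9]
opening: 0.481
grasp_force: 30.0
```

Emit:
{"op": "apply_moves", "data": {
  "plan": "0 0 -0.3 0 0 0; 0 0 -0.6 0 0 0; 0 0 -0.7 0 0 0; 0 0 -0.7 0 0 0.015; 0 0 -0.5 0 0 0.0152; 0 0 0 0 0 0; 0 0 0 0 0 0"
}}

```text
time_s: 14.05
position: [0.4354, -0.3845, 0.1543]
tcp_rot: [[0.992, -0.128, 0.002], [-0.128, -0.992, -0.003], [0.003, 0.003, -1.0]]
force: [0.4, 0.7, -1.3]
opening: 0.481
grasp_force: 30.0
```

```bash
python3 - <<'E'
from h import *
pose(); go(.417,-.066,.102,-7.4)
E
```

```text
t 14.05 tcp [ 0.4354 -0.3845  0.1543] yaw -7.38 down [ 0.002 -0.003 -1.   ] open 0.481 gf 30.0 F [ 0.4  0.7 -1.3]
turn 0.0001 (0.0 rows)  shift -1.185 -6.269 1.045  dist 323mm
```

Emit:
{"op": "apply_moves", "data": {
  "plan": "-0.1 -0.4 0 0 0 0; -0.13 -0.75 0 0 0 0; -0.14 -0.8 0 0 0 0; -0.15 -0.8 0 0 0 0; -0.15 -0.8 0 0 0 0; -0.15 -0.8 0 0 0 0; -0.15 -0.8 0 0 0 0; -0.12 -0.7 0 0 0 0; -0.07 -0.42 0 0 0 0; 0 0 0 0 0 0"
}}

```text
time_s: 14.88
position: [0.4141, -0.0604, 0.1509]
tcp_rot: [[0.992, -0.124, -0.008], [-0.124, -0.992, 0.004], [-0.008, -0.003, -1.0]]
force: [-0.5, 0.1, -2.0]
opening: 0.481
grasp_force: 30.0
```

Emit:
{"op": "apply_moves", "data": {
  "plan": "0 0 0 0 0 0; 0 0 0.4 0 0 0; 0 0 0.4 0 0 0; 0 0 0.08 0 0 0; 0 0 0 0 0 0; 0 0 0 0 0 0"
}}

```text
time_s: 15.38
position: [0.4181, -0.0662, 0.1083]
tcp_rot: [[0.991, -0.131, -0.001], [-0.131, -0.991, 0.0], [-0.001, -0.0, -1.0]]
force: [0.6, -0.0, -1.5]
opening: 0.479
grasp_force: 30.0
```

```bash
python3 - <<'E'
from h import *
pose(); go(.418,-.066,.104,-7.4)
E
```

```text
t 15.38 tcp [ 0.4181 -0.0662  0.1083] yaw -7.51 down [-0.001  0.    -1.   ] open 0.479 gf 30.0 F [ 0.6 -0.  -1.5]
turn -0.0003 (0.0 rows)  shift -0.002 -0.005 0.086  dist 4mm
```

Emit:
{"op": "apply_moves", "data": {
  "plan": "0 0 0.05 0 0 0; 0 0 0.03 0 0 0; 0 0 0 0 0 0"
}}

```text
time_s: 15.63
position: [0.4183, -0.0657, 0.1049]
tcp_rot: [[0.992, -0.13, 0.001], [-0.13, -0.992, -0.0], [0.001, 0.0, -1.0]]
force: [-0.2, 0.1, -1.3]
opening: 0.484
grasp_force: 30.0
```

Emit:
{"op": "apply_moves", "data": {
  "plan": "0 0 0 0 0 0; 0 0 0 0 0 0; 0 0 -0.3 0 0 0; 0 0 -0.6 0 0 0; 0 0 -0.6 0 0 0; 0 0 -0.5 0 0 0; 0 0 0 0 0 0; 0 0 0 0 0 0",
  "gripper": 0.6
}}

```text
time_s: 16.3
position: [0.419, -0.0657, 0.2061]
tcp_rot: [[0.992, -0.129, 0.004], [-0.129, -0.992, -0.002], [0.005, 0.001, -1.0]]
force: [-0.5, -0.8, -0.1]
opening: 0.795
grasp_force: 0.0
```

```bash
python3 - <<'E'
from h import *
pose(); C,im=shot("wrist","w6")
for c,z in(("green",.126),("red",.09),("blue",.052)):
  for k in blobs(im,c,400)[:1]: print(c,rect(C,k,z),cv2.boundingRect(k))
go(.6185,-.3238,.2,-6.2)
E
```

```text
t 16.3 tcp [ 0.419  -0.0657  0.2061] yaw -7.43 down [ 0.004 -0.002 -1.   ] open 0.795 gf 0.0 F [-0.5 -0.8 -0.1]
green (array([ 0.4168, -0.0646]), 100, 41, -7.4) (294, 183, 59, 131)
red (array([ 0.4171, -0.0659]), 124, 53, -7.6) (292, 162, 67, 145)
blue (array([ 0.4164, -0.0669]), 148, 65, -7.3) (289, 147, 74, 154)
turn -0.0034 (0.2 rows)  shift 4.546 4.707 0.098  dist 327mm
```

Emit:
{"op": "apply_moves", "data": {
  "plan": "0.3 0.3 0 0 0 -0.0034; 0.5 0.52 0 0 0 0; 0.55 0.57 0 0 0 0; 0.55 0.57 0 0 0 0; 0.55 0.57 0 0 0 0; 0.55 0.57 0 0 0 0; 0.55 0.57 0 0 0 0; 0.55 0.57 0 0 0 0; 0.45 0.47 0 0 0 0; 0 0 0 0 0 0",
  "gripper": 0.6
}}

```text
time_s: 17.18
position: [0.6209, -0.3302, 0.2014]
tcp_rot: [[0.994, -0.112, 0.002], [-0.112, -0.994, -0.003], [0.002, 0.003, -1.0]]
force: [0.2, 0.6, 1.4]
opening: 0.802
grasp_force: 0.0
```

Emit:
{"op": "apply_moves", "data": {
  "plan": "0 0 0 0 0 0; 0 0 0 0 0 0"
}}

```text
time_s: 17.35
position: [0.6168, -0.3232, 0.2019]
tcp_rot: [[0.994, -0.108, -0.004], [-0.108, -0.994, 0.004], [-0.005, -0.003, -1.0]]
force: [0.1, -0.5, -0.3]
opening: 0.8
grasp_force: 0.0
```

```bash
python3 - <<'E'
from h import *
pose(); C,im=shot("wrist","w7")
k=min(blobs(im,"yellow",400),key=lambda k:abs(k[:,0].mean(0)-[320,220]).sum()); c,w,h,a=rect(C,k,.034); print(c,w,h,a); go(c[0],c[1],.011,a)
E
```

```text
t 17.35 tcp [ 0.6168 -0.3232  0.2019] yaw -6.23 down [-0.004  0.004 -1.   ] open 0.8 gf 0.0 F [ 0.1 -0.5 -0.3]
[ 0.6186 -0.325 ] 77 31 -5.4
turn -0.0022 (0.1 rows)  shift 0.039 0.041 3.832  dist 192mm
```

Emit:
{"op": "apply_moves", "data": {
  "plan": "0.02 0.04 0.3 0 0 -0.0022; 0 0 0.7 0 0 0; 0 0 0.75 0 0 0; 0 0 0.75 0 0 0; 0 0 0.6 0 0 0; 0 0 0.45 0 0 0; 0 0 0.25 0 0 0; 0 0 0 0 0 0; 0 0 0 0 0 0",
  "gripper": 0.35
}}

```text
time_s: 18.15
position: [0.6189, -0.3257, 0.0148]
tcp_rot: [[0.996, -0.094, -0.001], [-0.094, -0.996, 0.0], [-0.001, -0.0, -1.0]]
force: [1.3, -0.6, 0.1]
opening: 0.676
grasp_force: 0.0
```

Emit:
{"op": "apply_moves", "data": {
  "plan": "0 0 0 0 0 0; 0 0 0 0 0 0; 0 0 0 0 0 0; 0 0 0 0 0 0; 0 0 0 0 0 0; 0 0 0 0 0 0; 0 0 0 0 0 0; 0 0 0 0 0 0",
  "gripper": -1
}}

```text
time_s: 18.82
position: [0.6194, -0.3267, 0.0153]
tcp_rot: [[0.996, -0.095, 0.001], [-0.095, -0.996, -0.001], [0.001, 0.0, -1.0]]
force: [-0.7, 0.9, 3.8]
opening: 0.338
grasp_force: 30.0
```

Emit:
{"op": "apply_moves", "data": {
  "plan": "0 0 -0.3 0 0 0; 0 0 -0.6 0 0 0; 0 0 -0.75 0 0 0; 0 0 -0.75 0 0 0; 0 0 -0.75 0 0 0.0055; 0 0 -0.4 0 0 0; 0 0 0 0 0 0; 0 0 0 0 0 0"
}}

```text
time_s: 19.48
position: [0.6195, -0.3268, 0.194]
tcp_rot: [[0.992, -0.129, 0.003], [-0.129, -0.992, -0.002], [0.003, 0.002, -1.0]]
force: [0.3, 0.2, -1.9]
opening: 0.335
grasp_force: 30.0
```

```bash
python3 - <<'E'
from h import *
pose(); go(.418,-.065,.145,-7.4)
E
```

```text
t 19.48 tcp [ 0.6195 -0.3268  0.194 ] yaw -7.4 down [ 0.003 -0.002 -1.   ] open 0.335 gf 30.0 F [ 0.3  0.2 -1.9]
turn -0.0000 (0.0 rows)  shift -4.671 -4.674 0.981  dist 334mm
```

Emit:
{"op": "apply_moves", "data": {
  "plan": "-0.3 -0.3 0 0 0 0; -0.52 -0.52 0 0 0 0; -0.57 -0.57 0 0 0 0; -0.57 -0.57 0 0 0 0; -0.57 -0.57 0 0 0 0; -0.57 -0.57 0 0 0 0; -0.57 -0.57 0 0 0 0; -0.55 -0.55 0 0 0 0; -0.45 -0.45 0 0 0 0; 0 0 0 0 0 0"
}}

```text
time_s: 20.32
position: [0.4086, -0.0585, 0.1896]
tcp_rot: [[0.992, -0.126, -0.014], [-0.126, -0.992, 0.007], [-0.015, -0.005, -1.0]]
force: [-0.8, -0.0, -1.7]
opening: 0.339
grasp_force: 30.0
```

Emit:
{"op": "apply_moves", "data": {
  "plan": "0 0 0 0 0 0; 0 0 0.3 0 0 0; 0 0 0.4 0 0 0; 0 0 0.2 0 0 0; 0 0 0 0 0 0; 0 0 0 0 0 0"
}}

```text
time_s: 20.82
position: [0.4177, -0.0654, 0.1461]
tcp_rot: [[0.992, -0.13, -0.002], [-0.13, -0.992, 0.001], [-0.002, -0.001, -1.0]]
force: [-0.2, 0.1, -1.0]
opening: 0.342
grasp_force: 30.0
```

```bash
python3 - <<'E'
from h import *
pose(); go(.418,-.065,.1415,-7.4)
E
```

```text
t 20.82 tcp [ 0.4177 -0.0654  0.1461] yaw -7.46 down [-0.002  0.001 -1.   ] open 0.342 gf 30.0 F [-0.2  0.1 -1. ]
turn -0.0002 (0.0 rows)  shift 0.005 -0.008 0.091  dist 5mm
```

Emit:
{"op": "apply_moves", "data": {
  "plan": "0 0 0.05 0 0 0; 0 0 0.03 0 0 0; 0 0 0 0 0 0"
}}

```text
time_s: 21.07
position: [0.418, -0.0651, 0.1432]
tcp_rot: [[0.992, -0.129, 0.001], [-0.129, -0.992, -0.0], [0.001, 0.0, -1.0]]
force: [-0.5, -0.1, -0.7]
opening: 0.344
grasp_force: 30.0
```

Emit:
{"op": "apply_moves", "data": {
  "plan": "0 0 0 0 0 0; 0 0 0 0 0 0; 0 0 -0.3 0 0 0; 0 0 -0.6 0 0 0; 0 0 -0.7 0 0 0; 0 0 -0.8 0 0 0; 0 0 -0.8 0 0 0; 0 0 -0.8 0 0 0; 0 0 -0.6 0 0 0; 0 0 0 0 0 0",
  "gripper": 0.35
}}

```text
time_s: 21.9
position: [0.421, -0.0662, 0.3801]
tcp_rot: [[0.992, -0.129, 0.015], [-0.129, -0.992, -0.006], [0.015, 0.004, -1.0]]
force: [-0.1, 0.4, 0.8]
opening: 0.669
grasp_force: 0.0
```

```bash
python3 - <<'E'
from h import *
pose(); C,im=shot("wrist","w8")
for c,z in(("yellow",.16),("green",.126),("red",.09),("blue",.052)):
  for k in blobs(im,c,300)[:1]: print(c,rect(C,k,z),cv2.boundingRect(k))
T,it=shot("top","t8"); S,isc=shot("scene","s8")
def tabs(im,x0,x1,y0,y1): 
  return sorted([k[:,0].mean(0) for k in blobs(im,"red",12) if x0<k[:,0,0].mean()<x1 and y0<k[:,0,1].mean()<y1],key=lambda p:p[0])
a=tabs(it,180,270,180,215); b=tabs(isc,370,470,215,265); print(a,b)
for u,v in zip(a,b[::-1]):
  P=tri(T,u,S,v); print(P.round(4),proj(T,P)-u,proj(S,P)-v)
E
```

```text
t 21.9 tcp [ 0.421  -0.0662  0.3801] yaw -7.39 down [ 0.015 -0.006 -1.   ] open 0.669 gf 0.0 F [-0.1  0.4  0.8]
yellow (array([ 0.184 , -0.1649]), 505, 29, 82.4) (228, 374, 387, 20)
green (array([ 0.4181, -0.0657]), 98, 41, -7.4) (306, 171, 35, 80)
red (array([ 0.4195, -0.0671]), 123, 53, -7.7) (304, 158, 41, 93)
blue (array([ 0.4178, -0.068 ]), 148, 65, -7.2) (301, 149, 47, 104)
[array([201.65217391, 198.30434783]), array([246.73913043, 199.82608696])] [array([391.125 , 234.0625]), array([449.69387755, 242.28571429])]
[0.6269 0.2987 0.2979] [[-0.13480008 -0.00346834]] [[-0.1746355   0.02002656]]
[0.6195 0.1721 0.2992] [[-0.28158687  0.01652726]] [[-0.35854797  0.02006328]]
```

```bash
python3 - <<'E'
from h import *
pose(); go(.43,.2,.32,0)
C=cam("wrist"); im=cv2.imread("pics/w8.png")[:,:,::-1].copy()
for k in blobs(im,"yellow",100): print(rect(C,k,.16),cv2.boundingRect(k))
E
```

```text
t 22.05 tcp [ 0.417  -0.0645  0.3728] yaw -7.4 down [-0.  0. -1.] open 0.677 gf 0.0 F [-0.8  0.  -0.8]
turn -0.0206 (1.0 rows)  shift 0.261 -5.291 1.056  dist 270mm
(array([ 0.1804, -0.16  ]), 498, 29, 82.6) (228, 374, 387, 20)
(array([ 0.4115, -0.0615]), 75, 29, -8.1) (309, 184, 27, 67)
(array([ 0.2492, -0.2082]), 85, 26, 2.4) (446, 301, 24, 61)
(array([0.2915, 0.1188]), 84, 26, -17.2) (177, 301, 25, 61)
```

The four boxes are stacked and aligned. Next I'll look at the spatula holes from above.

Emit:
{"op": "apply_moves", "data": {
  "plan": "0 -0.3 0.1 0 0 -0.0103; 0 -0.6 0.1 0 0 -0.0103; 0.04 -0.7 0.15 0 0 0; 0.04 -0.75 0.15 0 0 0; 0.04 -0.75 0.15 0 0 0; 0.04 -0.75 0.15 0 0 0; 0.04 -0.7 0.15 0 0 0; 0.04 -0.5 0.1 0 0 0; 0.02 -0.24 0 0 0 0; 0 0 0 0 0 0",
  "gripper": 0.35
}}

```text
time_s: 22.88
position: [0.4327, 0.2015, 0.3178]
tcp_rot: [[1.0, 0.004, -0.006], [0.004, -1.0, -0.0], [-0.006, 0.0, -1.0]]
force: [-0.3, -0.1, -0.2]
opening: 0.68
grasp_force: 0.0
```

Emit:
{"op": "apply_moves", "data": {
  "plan": "0 0 0 0 0 0; 0 0 0 0 0 0; 0 0 0 0 0 0"
}}

```text
time_s: 23.13
position: [0.4342, 0.1983, 0.3201]
tcp_rot: [[1.0, -0.001, -0.001], [-0.001, -1.0, -0.001], [-0.001, 0.001, -1.0]]
force: [0.1, -0.5, 0.4]
opening: 0.673
grasp_force: 0.0
```

```bash
python3 - <<'E'
from h import *
pose(); C,im=shot("wrist","w9")
print(proj(C,[[.468,.127,.061],[.4413,.2739,.061]]))
E
```

```text
t 23.13 tcp [0.4342 0.1983 0.3201] yaw -0.08 down [-0.001 -0.001 -1.   ] open 0.673 gf 0.0 F [ 0.1 -0.5  0.4]
[[383.04379748 177.3982647 ]
 [262.3251014  199.63884076]]
```

View pics/w9.png

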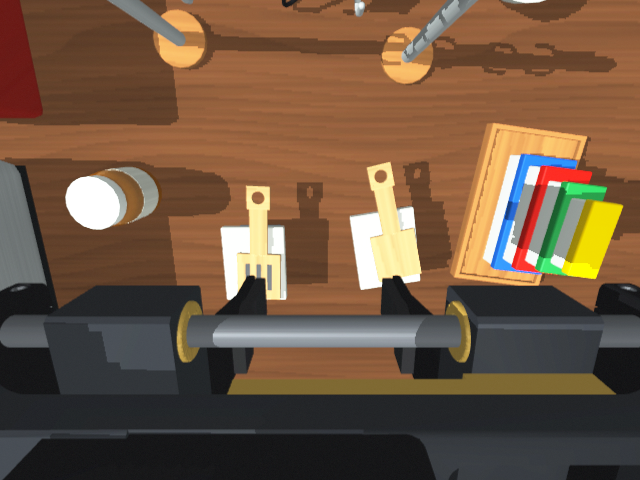

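The slotted spatula's hole is at about (257,198), the plain one's at about (381,177). The posts stand at (180,40) and (407,55). Next I'll extract the holes as inner contours.

```bash
python3 - <<'E'
from h import *
C=cam("wrist"); im=cv2.imread("pics/w9.png")[:,:,::-1].copy()
hsv=cv2.cvtColor(im,cv2.COLOR_RGB2HSV); print(hsv[230,257],hsv[205,383],hsv[198,257],hsv[120,300])
g=cv2.resize(im,None,fx=4,fy=4,interpolation=cv2.INTER_CUBIC); hsv=cv2.cvtColor(g,cv2.COLOR_RGB2HSV)
M=((hsv[:,:,2]>150)&(hsv[:,:,0]>10)&(hsv[:,:,0]<32)&(hsv[:,:,1]>40)).astype(np.uint8)
for n,(u,v) in {"s2":(257,199),"s1":(381,177)}.items():
    x0,y0=u*4-60,v*4-60; sub=(1-M[y0:y0+120,x0:x0+120]).astype(np.uint8)
    nl,L,st,ce=cv2.connectedComponentsWithStats(sub)
    i=L[60,60]; c=(ce[i]+[x0,y0])/4-0.375; P=plane(C,c,.061)[0]; print(n,c,st[i],P.round(4))
    # handle axis from eye-mask centroid further down the handle
    for dy in (20,):
        row=np.where(M[(v+dy)*4,(u-20)*4:(u+30)*4])[0]; m=(row.mean()/4+u-20,v+dy); Q=plane(C,m,.064)[0]; print("handle",m,Q.round(4),"yaw",np.degrees(np.arctan2(P[1]-Q[1],P[0]-Q[0])).round(1))
print("posts",plane(C,[(180,40),(407,55)],.005).round(4))
E
```

```text
[ 25  87 254] [ 25  90 254] [ 12 150 163] [ 12 147 146]
s2 [256.20314391 198.74488788] [    0     2   120   118 12397] [0.4427 0.2815 0.061 ]
handle (np.float64(252.375), 219) [0.418 0.287 0.064] yaw -12.6
s1 [380.57381384 177.15650499] [    0     0   120   120 13236] [0.4686 0.13   0.061 ]
handle (np.float64(384.625), 197) [0.445  0.1245 0.064 ] yaw 13.1
posts [[0.6308 0.3755 0.005 ]
 [0.6136 0.0944 0.005 ]]
```

```bash
cat >> h.py <<'E'
def hole(C,im,u,v,z=.061,Z=4):
    g=cv2.resize(im,None,fx=Z,fy=Z,interpolation=cv2.INTER_CUBIC); hsv=cv2.cvtColor(g,cv2.COLOR_RGB2HSV)
    M=((hsv[:,:,2]>185)&(hsv[:,:,0]>=18)&(hsv[:,:,0]<32)&(hsv[:,:,1]>40)&(hsv[:,:,1]<160)).astype(np.uint8)
    r=22*Z; x0,y0=int(u*Z)-r,int(v*Z)-r; sub=M[y0:y0+2*r,x0:x0+2*r]
    cs,hi=cv2.findContours(sub,cv2.RETR_CCOMP,cv2.CHAIN_APPROX_NONE)
    for c,h in zip(cs,hi[0]):
        if h[3]>=0 and cv2.contourArea(c)>8*Z*Z:
            m=cv2.moments(c); px=(np.array([m["m10"],m["m01"]])/m["m00"]+[x0,y0]+.5)/Z-.5
            print("hole px",px.round(1),"area",m["m00"]/Z/Z,plane(C,px,z)[0].round(4))
    big=max(cs,key=cv2.contourArea); P=plane(C,(big[:,0]+[x0,y0]+.5)/Z-.5,.064)[:,:2]
    print("eye+handle rect",rect(C,((big+[x0,y0]+.5)/Z-.5),.064))
E
python3 - <<'E'
from h import *
im=cv2.imread("pics/w9.png")[:,:,::-1].copy(); C=cam("wrist")
hole(C,im,257,199); hole(C,im,381,177)
go(.6195,.172,.37,-4)
E
```

```text
hole px [257.6 197.3] area 130.6875 [0.4445 0.2797 0.061 ]
eye+handle rect (array([0.4375, 0.2794]), 43, 29, -2.6)
hole px [380.2 175.8] area 137.09375 [0.4702 0.1305 0.061 ]
eye+handle rect (array([0.4625, 0.129 ]), 45, 29, 13.1)
turn 0.0109 (0.6 rows)  shift 3.730 0.267 -0.993  dist 193mm
```

Emit:
{"op": "apply_moves", "data": {
  "plan": "0.2 0.03 -0.4 0 0 0.0109; 0.3 0.03 -0.4 0 0 0; 0.5 0.04 -0.2 0 0 0; 0.6 0.04 0 0 0 0; 0.6 0.04 0 0 0 0; 0.6 0.03 0 0 0 0; 0.5 0.03 0 0 0 0; 0.43 0.03 0 0 0 0; 0 0 0 0 0 0; 0 0 0 0 0 0",
  "gripper": 0.35
}}

```text
time_s: 24.02
position: [0.6203, 0.1724, 0.3698]
tcp_rot: [[0.997, -0.071, -0.002], [-0.071, -0.997, -0.0], [-0.002, 0.0, -1.0]]
force: [-0.4, 0.0, -0.8]
opening: 0.677
grasp_force: 0.0
```

Emit:
{"op": "apply_moves", "data": {
  "plan": "0 0 0 0 0 0; 0 0 0 0 0 0"
}}

```text
time_s: 24.18
position: [0.6186, 0.1737, 0.3708]
tcp_rot: [[0.998, -0.069, -0.001], [-0.069, -0.998, 0.0], [-0.001, 0.0, -1.0]]
force: [0.2, -0.2, -0.2]
opening: 0.673
grasp_force: 0.0
```

```bash
python3 - <<'E'
from h import *
pose(); C,im=shot("wrist","w10")
for k in blobs(im,"red",60): print(rect(C,k,.3175),cv2.boundingRect(k))
E
```

```text
t 24.18 tcp [0.6186 0.1737 0.3708] yaw -3.93 down [-0.001  0.    -1.   ] open 0.673 gf 0.0 F [ 0.2 -0.2 -0.2]
(array([0.6547, 0.3606]), 83, 60, -0.8) (0, 158, 85, 131)
(array([0.7345, 0.0684]), 56, 56, 89.8) (448, 0, 105, 106)
(array([0.732 , 0.0079]), 52, 47, -0.0) (559, 0, 81, 103)
(array([0.746 , 0.1989]), 56, 20, 87.9) (213, 29, 103, 42)
(array([0.6299, 0.2892]), 39, 22, -65.3) (124, 231, 48, 48)
(array([0.738 , 0.1332]), 57, 12, -83.1) (332, 33, 100, 34)
(array([0.622 , 0.1733]), 32, 10, 1.9) (317, 231, 18, 48)
```

View pics/w10.png

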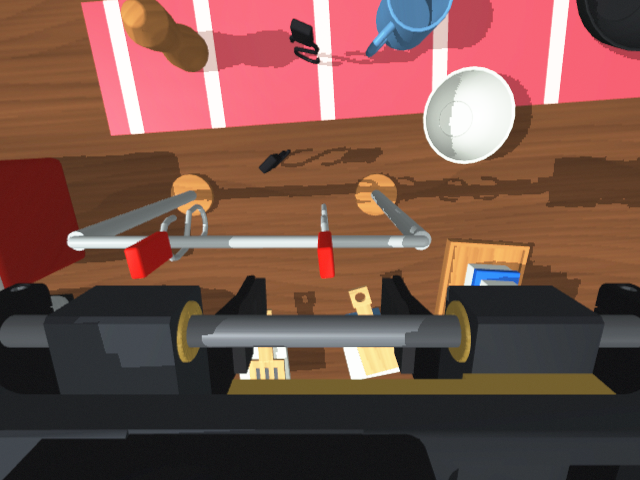

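The near tab is centred at about (326,262), between the fingers. The far tab is at (148,255). The black hooks lie on the table and cloth at (275,158) and (303,40). I'll descend and grip.

Emit:
{"op": "apply_moves", "data": {
  "plan": "-0.02 0 0.3 0 0 0; 0 0 0.5 0 0 0; 0 0 0.5 0 0 0; 0 0 0.35 0 0 0; 0 0 0.15 0 0 0; 0 0 0 0 0 0; 0 0 0 0 0 0",
  "gripper": 0.35
}}

```text
time_s: 24.82
position: [0.6188, 0.1742, 0.2814]
tcp_rot: [[0.998, -0.068, 0.001], [-0.068, -0.998, 0.0], [0.001, -0.0, -1.0]]
force: [-0.2, 0.1, 0.4]
opening: 0.675
grasp_force: 0.0
```

Emit:
{"op": "apply_moves", "data": {
  "plan": "0 0 0 0 0 0; 0 0 0 0 0 0; 0 0 0 0 0 0; 0 0 0 0 0 0; 0 0 0 0 0 0; 0 0 0 0 0 0; 0 0 0 0 0 0; 0 0 0 0 0 0; 0 0 0 0 0 0; 0 0 0 0 0 0",
  "gripper": -1
}}

```text
time_s: 25.65
position: [0.6187, 0.174, 0.2805]
tcp_rot: [[0.998, -0.068, -0.0], [-0.068, -0.998, -0.0], [-0.0, 0.0, -1.0]]
force: [-0.3, -0.2, -1.1]
opening: 0.114
grasp_force: 30.0
```

```bash
python3 - <<'E'
from h import *
pose(); C,im=shot("wrist","w11"); S,i2=shot("scene","s11")
P=bot.read_state()["position"]; a=proj(S,P)[0].astype(int); print(a)
A=cv2.resize(im[150:400,180:480],(480,400)); B=cv2.resize(i2[a[1]-40:a[1]+70,a[0]-40:a[0]+46],(313,400))
cv2.imwrite("pics/c11.png",np.hstack([A,B])[:,:,::-1])
E
```

```text
t 25.65 tcp [0.6187 0.174  0.2805] yaw -3.92 down [-0. -0. -1.] open 0.114 gf 30.0 F [-0.3 -0.2 -1.1]
[390 241]
```

View pics/c11.png

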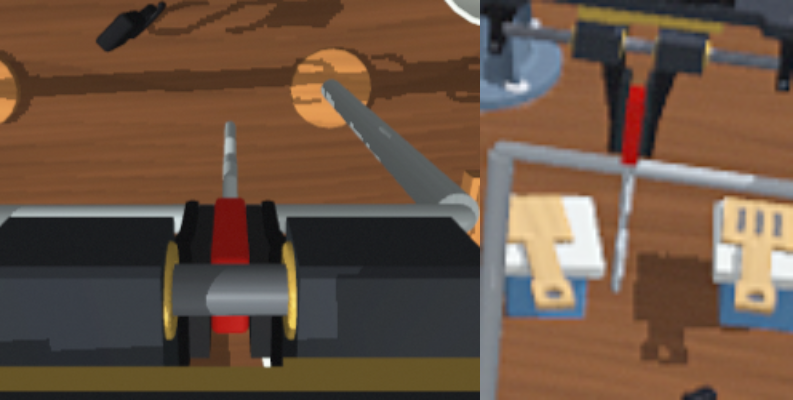

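Emit:
{"op": "apply_moves", "data": {
  "plan": "0 0 -0.1 0 0 0; 0 0 -0.15 0 0 0; 0 0 -0.15 0 0 0; 0 0 -0.1 0 0 0; 0 0 0 0 0 0; -0.08 0 -0.06 0 0 0; -0.08 0 -0.06 0 0 0; -0.1 0 -0.02 0 0 0; -0.1 0 -0.02 0 0 0; 0 0 0 0 0 0"
}}

```text
time_s: 26.58
position: [0.5994, 0.1755, 0.3137]
tcp_rot: [[0.998, -0.068, -0.001], [-0.068, -0.998, 0.0], [-0.001, -0.0, -1.0]]
force: [0.9, -0.0, -0.4]
opening: 0.113
grasp_force: 30.0
```

Emit:
{"op": "apply_moves", "data": {
  "plan": "-0.15 0 0 0 0 0; -0.3 0 0 0 0 0; -0.3 0 0 0 0 0; -0.3 0 0 0 0 0; 0 0 0 0 0 0; 0 0 0 0 0 0"
}}

```text
time_s: 27.08
position: [0.5481, 0.179, 0.3138]
tcp_rot: [[0.998, -0.068, 0.001], [-0.068, -0.998, -0.0], [0.001, -0.0, -1.0]]
force: [-0.3, 0.6, 0.9]
opening: 0.113
grasp_force: 30.0
```

```bash
python3 - <<'E'
from h import *
pose(); go(.518,.1425,.30,14); go(.518,.1425,.1275,14)
E
```

```text
t 27.08 tcp [0.5481 0.179  0.3138] yaw -3.89 down [ 0.001 -0.    -1.   ] open 0.113 gf 30.0 F [-0.3  0.6  0.9]
turn -0.0497 (2.5 rows)  shift -0.760 0.562 0.276  dist 49mm
turn -0.0497 (2.5 rows)  shift -0.760 0.562 3.726  dist 192mm
```

Emit:
{"op": "apply_moves", "data": {
  "plan": "0 0 0 0 0 -0.0166; 0 0 0 0 0 -0.0166; 0 0 0 0 0 -0.0165; -0.25 0.2 0.2 0 0 0; -0.3 0.2 0.3 0 0 0; -0.21 0.16 0.4 0 0 0; 0 0 0.5 0 0 0; 0 0 0.5 0 0 0; 0 0 0.5 0 0 0; 0 0 0.4 0 0 0"
}}

```text
time_s: 27.92
position: [0.5191, 0.1421, 0.1719]
tcp_rot: [[0.971, 0.241, 0.0], [0.241, -0.971, -0.0], [0.0, 0.0, -1.0]]
force: [0.0, 0.2, -1.1]
opening: 0.113
grasp_force: 30.0
```

Emit:
{"op": "apply_moves", "data": {
  "plan": "0 0 0.4 0 0 0; 0 0 0.3 0 0 0; 0 0 0.2 0 0 0; 0 0 0 0 0 0; 0 0 0 0 0 0; 0 0 0 0 0 0"
}}

```text
time_s: 28.42
position: [0.5195, 0.1425, 0.1293]
tcp_rot: [[0.97, 0.241, 0.002], [0.241, -0.97, 0.0], [0.002, 0.0, -1.0]]
force: [0.4, 0.2, -0.8]
opening: 0.109
grasp_force: 30.0
```

```bash
python3 - <<'E'
from h import *
pose(); go(.4872,.1347,.1275,14)
C,im=shot("wrist","w12"); S,i2=shot("scene","s12"); T,i3=shot("top","t12")
a=proj(S,[.5,.135,.06])[0].astype(int); print(a)
A=cv2.resize(im[60:400,150:490],(400,400)); B=cv2.resize(i2[a[1]-40:a[1]+40,a[0]-40:a[0]+40],(400,400))
cv2.imwrite("pics/c12.png",np.hstack([A,B])[:,:,::-1])
E
```

```text
t 28.42 tcp [0.5195 0.1425 0.1293] yaw 13.97 down [ 0.002  0.    -1.   ] open 0.109 gf 30.0 F [ 0.4  0.2 -0.8]
turn -0.0001 (0.0 rows)  shift -0.665 -0.005 0.036  dist 33mm
[370 288]
```

View pics/c12.png

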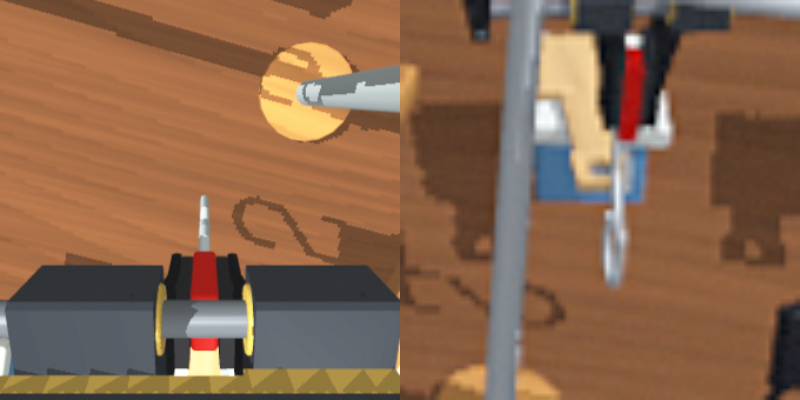

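The crop shows the hook hanging straight from the red tab, its lower arch beyond the eye at about (613,250). The hole is at about (600,168). I'll check by projecting the expected hook points into the scene view.

```bash
python3 - <<'E'
from h import *
S=cam("scene"); s=bot.read_state(); R=s["tcp_rot"]; P=s["position"]
def hk(x,z,xo=-.0015): return P+R@np.array([x+xo,0,.056-z])
for n,q in {"toe":(-.016,-.0175),"bot":(0,-.0505),"right":(.0185,-.032),"shank0":(0,0)}.items():
    print(n,((proj(S,hk(*q))[0]-[330,248])*5+[400,0]).round(0), hk(*q).round(4))
print("hole",((proj(S,[[.4702,.1305,.064]])[0]-[330,248])*5+[400,0]).round(0))
i2=cv2.imread("pics/s12.png"); c=i2[270:312,355:385]; cv2.imwrite("pics/c13.png",cv2.resize(c,None,fx=14,fy=14,interpolation=cv2.INTER_CUBIC))
for n,q in {"toe":(-.016,-.0175),"bot":(0,-.0505),"right":(.0185,-.032)}.items(): print(n,((proj(S,hk(*q))[0]-[355,270])*14).round(0))
print("hole",((proj(S,[[.4702,.1305,.064]])[0]-[355,270])*14).round(0))
E
```

```text
toe [606. 214.] [0.5024 0.1383 0.0561]
bot [606. 282.] [0.518  0.1422 0.0231]
right [615. 276.] [0.5359 0.1467 0.0417]
shank0 [614. 205.] [0.5179 0.1422 0.0736]
hole [597. 166.]
toe [227. 291.]
bot [227. 482.]
right [252. 464.]
hole [202. 156.]
```

View pics/c13.png

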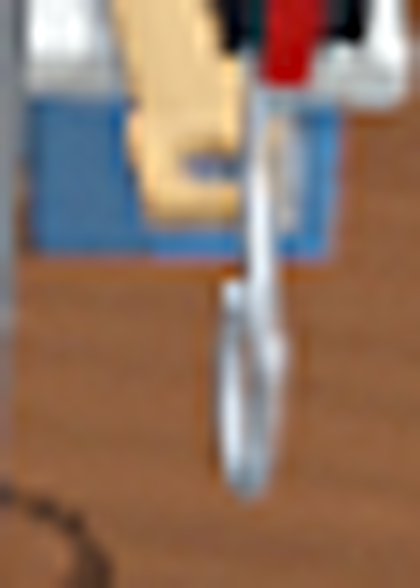

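The observed toe is at (231,285), predicted (227,291). The hole is at (213,165), predicted (202,156). They agree to 1–3 mm, which the 16 mm hole allows. I'll slide the toe under the hole and look again.

Emit:
{"op": "apply_moves", "data": {
  "plan": "0 -0.02 0.04 0 0 0; -0.15 0 0 0 0 0; -0.2 0 0 0 0 0; -0.18 0 0 0 0 0; -0.11 0 0 0 0 0; 0 0 0 0 0 0; 0 0 0 0 0 0"
}}

```text
time_s: 29.15
position: [0.4866, 0.1356, 0.1267]
tcp_rot: [[0.97, 0.241, 0.0], [0.241, -0.97, 0.0], [0.0, -0.0, -1.0]]
force: [0.4, -0.2, -0.5]
opening: 0.116
grasp_force: 30.0
```

```bash
python3 - <<'E'
from h import *
pose(); S,i2=shot("scene","s14"); s=bot.read_state(); R=s["tcp_rot"]; P=s["position"]
def hk(x,z,xo=-.0015): return P+R@np.array([x+xo,0,.056-z])
for n,q in {"toe":(-.016,-.0175),"bot":(0,-.0505)}.items(): print(n,((proj(S,hk(*q))[0]-[355,260])*14).round(0),hk(*q).round(4))
T,i3=shot("top","t14"); W,i4=shot("wrist","w14")
A=cv2.resize(i2[260:302,350:390],(480,504),interpolation=cv2.INTER_CUBIC)
t=proj(T,[.47,.13,.064])[0].astype(int)
B=cv2.resize(i3[t[1]-20:t[1]+15,t[0]-12:t[0]+12],(310,504),interpolation=cv2.INTER_CUBIC)
cv2.imwrite("pics/c14.png",np.hstack([A,B])[:,:,::-1])
E
```

```text
t 29.15 tcp [0.4866 0.1356 0.1267] yaw 13.96 down [ 0.  0. -1.] open 0.116 gf 30.0 F [ 0.4 -0.2 -0.5]
toe [203. 342.] [0.4704 0.1314 0.0533]
bot [204. 529.] [0.486  0.1353 0.0203]
```

View pics/c14.png

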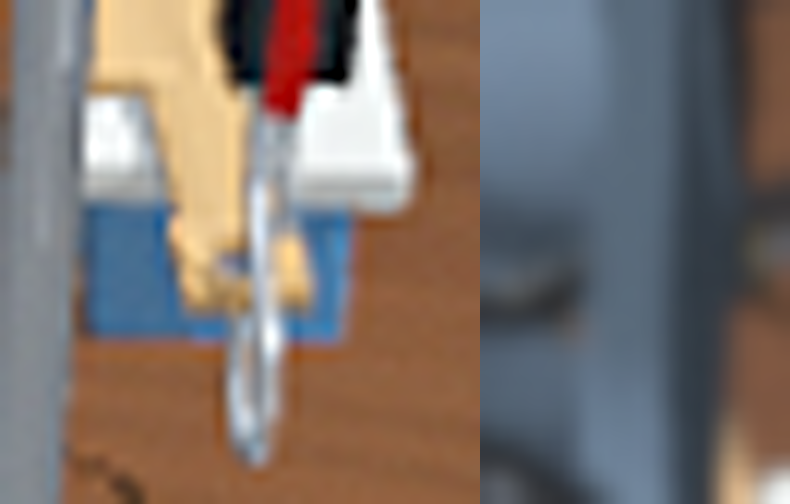

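The shank crosses in front of the eye, and the toe under the hole lines up within about 2 mm. I'll rise 18 mm and check that the toe comes through.

Emit:
{"op": "apply_moves", "data": {
  "plan": "0 0 -0.06 0 0 0; 0 0 -0.1 0 0 0; 0 0 -0.1 0 0 0; 0 0 -0.1 0 0 0; 0 0 0 0 0 0; 0 0 0 0 0 0"
}}

```text
time_s: 29.8
position: [0.4874, 0.1358, 0.1451]
tcp_rot: [[0.97, 0.242, 0.001], [0.242, -0.97, 0.0], [0.001, 0.0, -1.0]]
force: [0.8, 0.0, -1.3]
opening: 0.112
grasp_force: 30.0
```

```bash
python3 - <<'E'
from h import *
pose(); S,i2=shot("scene","s15"); W,i4=shot("wrist","w15")
A=cv2.resize(i2[255:297,345:385],(480,504),interpolation=cv2.INTER_CUBIC)
B=cv2.resize(i4[260:400,280:370],(320,504),interpolation=cv2.INTER_CUBIC)
cv2.imwrite("pics/c15.png",np.hstack([A,B])[:,:,::-1])
E
```

```text
t 29.8 tcp [0.4874 0.1358 0.1451] yaw 13.98 down [ 0.001  0.    -1.   ] open 0.112 gf 30.0 F [ 0.8  0.  -1.3]
```

View pics/c15.png

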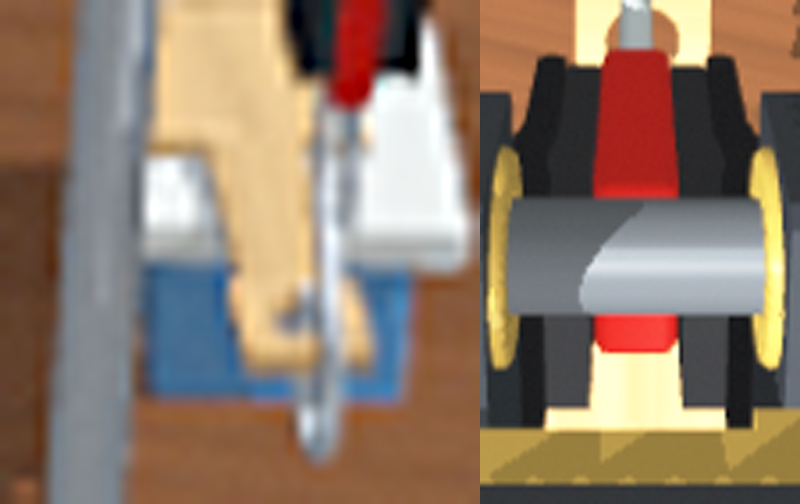

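The wrist part of the crop shows the wire centred in the hole at (636,30), and the eye lies flat. The toe is through. I'll lift slowly and ease back toward the blade so the spatula swings little.

Emit:
{"op": "apply_moves", "data": {
  "plan": "0 0 -0.2 0 0 0; 0 0 -0.25 0 0 0; 0 0 -0.25 0 0 0; -0.1 0 -0.25 0 0 0; -0.1 0 -0.25 0 0 0; -0.1 0 -0.25 0 0 0; -0.1 0 -0.25 0 0 0; -0.1 0 -0.25 0 0 0; -0.1 0 -0.25 0 0 0; -0.1 0 -0.25 0 0 0"
}}

```text
time_s: 30.73
position: [0.4522, 0.1272, 0.2672]
tcp_rot: [[0.97, 0.242, -0.001], [0.242, -0.97, -0.0], [-0.001, -0.0, -1.0]]
force: [-0.9, -0.2, -1.3]
opening: 0.112
grasp_force: 30.0
```

Emit:
{"op": "apply_moves", "data": {
  "plan": "-0.1 0 -0.25 0 0 0; -0.1 0 -0.25 0 0 0; 0 0 -0.25 0 0 0; 0 0 -0.25 0 0 0; 0 0 -0.15 0 0 0; 0 0 0 0 0 0; 0 0 0 0 0 0; 0 0 0 0 0 0; 0 0 0 0 0 0; 0 0 0 0 0 0"
}}

```text
time_s: 31.57
position: [0.4428, 0.1248, 0.3237]
tcp_rot: [[0.97, 0.241, -0.002], [0.241, -0.97, -0.0], [-0.002, -0.0, -1.0]]
force: [-1.1, -0.2, -0.7]
opening: 0.113
grasp_force: 30.0
```

```bash
python3 - <<'E'
from h import *
pose(); S,i2=shot("scene","s16"); P=bot.read_state()["position"]
hsv=cv2.cvtColor(i2,cv2.COLOR_RGB2HSV); M=((hsv[:,:,0]>=15)&(hsv[:,:,0]<=32)&(hsv[:,:,2]>170)&(hsv[:,:,1]>50)&(hsv[:,:,1]<150)).astype(np.uint8)
for st,c in zip(*cv2.connectedComponentsWithStats(M)[2:]):
    if 150<st[4]<5000 and 330<c[0]<460 and 180<c[1]<330: print(st,c.round(0))
for z in (.0,.058,.1,.2): print(z,proj(S,[P[0],P[1],z]).round(0))
go(.585,.176,.325,-3.9)
E
```

```text
t 31.57 tcp [0.4428 0.1248 0.3237] yaw 13.97 down [-0.002 -0.    -1.   ] open 0.113 gf 30.0 F [-1.1 -0.2 -0.7]
[416 255  21  31 354] [426. 268.]
0.0 [[367. 294.]]
0.058 [[368. 277.]]
0.1 [[369. 264.]]
0.2 [[372. 232.]]
turn 0.0496 (2.5 rows)  shift 2.765 -1.215 -0.023  dist 151mm
```

```bash
python3 - <<'E'
from h import *
i2=cv2.imread("pics/s16.png")[:,:,::-1].copy(); hsv=cv2.cvtColor(i2,cv2.COLOR_RGB2HSV)
for r in range(195,296,6): print(r," ".join("%d/%d/%d"%tuple(hsv[r,c]) for c in range(346,396,6)))
E
```

```text
195 107/80/118 106/75/99 107/77/99 11/139/130 11/144/131 102/28/156 11/139/130 12/144/135 12/143/130
201 106/74/120 104/75/123 106/79/155 11/138/139 12/141/136 109/16/131 11/138/131 11/139/130 11/133/134
207 105/75/119 103/77/123 105/74/142 109/24/224 12/142/140 11/121/137 11/136/142 12/138/144 12/146/141
213 105/75/119 106/75/106 107/81/104 105/71/170 106/92/155 178/17/175 12/147/139 12/141/143 12/142/142
219 106/73/122 103/76/97 106/82/81 106/70/167 106/79/167 9/75/146 12/150/136 12/144/136 12/144/136
225 106/70/167 107/72/167 117/11/216 104/79/158 16/115/149 17/110/150 13/144/138 12/138/139 12/144/140
231 132/23/112 179/49/120 11/127/143 12/143/139 17/105/153 15/119/150 13/144/138 12/133/138 12/137/141
237 12/137/136 12/146/140 12/136/141 13/154/141 17/110/157 12/143/137 13/143/134 12/139/138 12/147/137
243 12/143/125 4/15/132 104/23/146 104/19/177 105/20/208 108/15/214 143/6/179 11/158/124 12/163/127
249 12/140/137 111/14/126 125/11/136 17/107/153 16/108/147 17/110/149 13/158/123 11/122/119 3/21/120
255 12/141/134 109/21/133 15/33/138 17/112/159 17/104/147 17/110/146 12/153/142 12/144/143 11/141/143
261 12/142/133 104/32/137 15/98/149 18/113/153 17/108/156 17/113/153 11/91/140 12/147/132 13/150/131
267 12/150/133 106/24/139 83/4/244 90/4/242 90/4/242 83/4/241 13/8/217 12/141/132 12/147/135
273 11/134/93 105/22/142 98/4/232 98/4/232 96/5/238 90/4/243 90/6/252 12/148/129 11/127/88
279 12/143/91 110/22/141 104/137/138 104/129/144 104/136/141 104/131/142 12/146/133 12/143/134 11/136/90
285 12/145/95 105/22/142 104/148/145 105/132/143 104/131/156 104/134/160 12/146/143 11/143/141 12/152/94
291 11/143/146 105/21/143 12/141/137 11/141/136 11/139/141 11/137/141 12/141/143 12/141/141 12/136/144
```

The column readings show the spatula (hue 17) hanging vertically at about column 370, rows 222–264. I'll move gently back to the rail.

Emit:
{"op": "apply_moves", "data": {
  "plan": "0 0 0 0 0 0.01; 0 0 0 0 0 0.015; 0 0 0 0 0 0.015; 0.05 -0.05 0 0 0 0.0096; 0.1 -0.1 0 0 0 0; 0.2 -0.1 0 0 0 0; 0.25 -0.15 0 0 0 0; 0.3 -0.15 0 0 0 0; 0.3 -0.15 0 0 0 0; 0.3 -0.15 0 0 0 0"
}}

```text
time_s: 32.45
position: [0.5226, 0.1631, 0.3243]
tcp_rot: [[0.998, -0.066, 0.001], [-0.066, -0.998, 0.0], [0.0, -0.0, -1.0]]
force: [-0.5, -0.2, -1.4]
opening: 0.113
grasp_force: 30.0
```

Emit:
{"op": "apply_moves", "data": {
  "plan": "0.3 -0.15 0 0 0 0; 0.25 -0.1 0 0 0 0; 0.2 -0.1 0 0 0 0; 0.1 0 0 0 0 0; 0.05 0 0 0 0 0; 0 0 0 0 0 0; 0 0 0 0 0 0; 0 0 0 0 0 0; 0 0 0 0 0 0; 0 0 0 0 0 0"
}}

```text
time_s: 33.28
position: [0.5666, 0.1767, 0.3248]
tcp_rot: [[0.998, -0.068, 0.0], [-0.068, -0.998, -0.0], [0.0, 0.0, -1.0]]
force: [-0.1, -0.2, -0.1]
opening: 0.117
grasp_force: 30.0
```

```bash
python3 - <<'E'
from h import *
pose(); go(.6003,.1753,.3135,-3.9); go(.6187,.174,.281,-3.9)
E
```

```text
t 33.28 tcp [0.5666 0.1767 0.3248] yaw -3.88 down [ 0. -0. -1.] open 0.117 gf 30.0 F [-0.1 -0.2 -0.1]
turn 0.0001 (0.0 rows)  shift 0.675 -0.019 0.226  dist 36mm
turn 0.0001 (0.0 rows)  shift 1.044 -0.018 0.876  dist 68mm
```

Emit:
{"op": "apply_moves", "data": {
  "plan": "0.1 0 0.1 0 0 0; 0.15 0 0.11 0 0 0; 0.2 0 0 0 0 0; 0.15 0 0 0 0 0; 0.09 -0.01 0 0 0 0; 0 0 0 0 0 0; 0.1 0 0.03 0 0 0; 0.1 0 0.03 0 0 0; 0.09 0 0.08 0 0 0; 0.07 0 0.05 0 0 0"
}}

```text
time_s: 34.12
position: [0.6197, 0.1736, 0.3041]
tcp_rot: [[0.998, -0.068, -0.0], [-0.068, -0.998, -0.0], [-0.0, 0.0, -1.0]]
force: [-0.6, 0.0, -1.0]
opening: 0.11
grasp_force: 30.0
```

Emit:
{"op": "apply_moves", "data": {
  "plan": "0 0 0 0 0 0; 0 0 0.1 0 0 0; 0 0 0.15 0 0 0; 0 0 0.15 0 0 0; 0 0 0.06 0 0 0; 0 0 0 0 0 0; 0 0 0 0 0 0; 0 0 0 0 0 0"
}}

```text
time_s: 34.78
position: [0.6194, 0.1737, 0.2815]
tcp_rot: [[0.998, -0.068, -0.0], [-0.068, -0.998, -0.0], [-0.0, 0.0, -1.0]]
force: [-0.1, 0.1, -0.9]
opening: 0.111
grasp_force: 30.0
```

```bash
python3 - <<'E'
from h import *
pose(); go(.6187,.174,.2805,-3.9)
E
```

```text
t 34.78 tcp [0.6194 0.1737 0.2815] yaw -3.88 down [-0. -0. -1.] open 0.111 gf 30.0 F [-0.1  0.1 -0.9]
turn 0.0001 (0.0 rows)  shift -0.013 -0.005 0.020  dist 1mm
```

Emit:
{"op": "apply_moves", "data": {
  "plan": "0 0 0.02 0 0 0; 0 0 0 0 0 0; 0 0 0 0 0 0"
}}

```text
time_s: 35.03
position: [0.6196, 0.1737, 0.2807]
tcp_rot: [[0.998, -0.068, 0.001], [-0.068, -0.998, 0.0], [0.001, -0.0, -1.0]]
force: [-0.1, 0.0, -0.6]
opening: 0.113
grasp_force: 30.0
```

Emit:
{"op": "apply_moves", "data": {
  "plan": "0 0 0 0 0 0; 0 0 0 0 0 0; 0 0 0 0 0 0; 0 0 0 0 0 0; 0 0 -0.2 0 0 0; 0 0 -0.4 0 0 0; 0 0 -0.5 0 0 0; 0 0 -0.5 0 0 0; 0 0 -0.2 0 0 0; 0 0 0 0 0 0",
  "gripper": 0.1
}}

```text
time_s: 35.87
position: [0.621, 0.1739, 0.3747]
tcp_rot: [[0.998, -0.068, 0.008], [-0.068, -0.998, 0.001], [0.008, -0.001, -1.0]]
force: [-0.5, -0.6, 0.5]
opening: 0.547
grasp_force: 0.0
```

Emit:
{"op": "apply_moves", "data": {
  "plan": "0 -0.3 0 0 0 0; 0 -0.5 0 0 0 0; 0 -0.6 0 0 0 0; 0 -0.6 0 0 0 0; -0.04 -0.38 0 0 0 0; 0 -0.15 0 0 0 0; 0 0 0 0 0 0; 0 0 0 0 0 0; 0 0 0 0 0 0",
  "gripper": 0.35
}}

```text
time_s: 36.62
position: [0.6258, 0.299, 0.3697]
tcp_rot: [[0.998, -0.069, -0.001], [-0.069, -0.998, -0.001], [-0.001, 0.001, -1.0]]
force: [0.1, 0.4, 0.7]
opening: 0.678
grasp_force: 0.0
```

```bash
python3 - <<'E'
from h import *
pose(); C,im=shot("wrist","w17")
for k in blobs(im,"red",60): print(rect(C,k,.3175),cv2.boundingRect(k))
S,i2=shot("scene","s17"); T,i3=shot("top","t17")
cv2.imwrite("pics/c17.png",np.vstack([cv2.resize(i2[210:310,340:490],(480,320),interpolation=cv2.INTER_CUBIC),cv2.resize(im[150:350,180:480],(420,280)).repeat(1,0) if 0 else cv2.resize(im[150:350,150:490],(480,280))])[:,:,::-1])
E
```

```text
t 36.62 tcp [0.6258 0.299  0.3697] yaw -3.93 down [-0.001 -0.001 -1.   ] open 0.678 gf 0.0 F [0.1 0.4 0.7]
(array([0.7424, 0.2731]), 65, 56, -0.1) (302, 0, 105, 126)
(array([0.7402, 0.2081]), 60, 56, -0.1) (422, 0, 102, 119)
(array([0.7377, 0.1427]), 58, 53, 86.1) (536, 0, 104, 105)
(array([0.7442, 0.3299]), 68, 40, 0.1) (212, 0, 84, 132)
(array([0.7451, 0.3647]), 69, 12, -0.1) (174, 0, 40, 134)
(array([0.6225, 0.1841]), 41, 22, 56.7) (478, 229, 47, 48)
(array([0.6588, 0.4405]), 80, 10, 0.1) (76, 163, 38, 122)
(array([0.6305, 0.2997]), 32, 10, 1.6) (315, 230, 18, 48)
(array([0.589 , 0.1242]), 16, 14, 84.3) (573, 285, 27, 20)
(array([0.7456, 0.249 ]), 9, 3, 69.7) (392, 49, 15, 10)
```

View pics/c17.png

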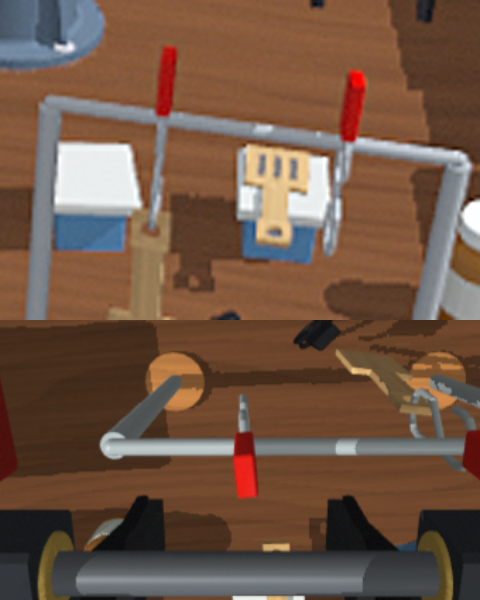

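Spatula1 hangs on hook1 at about (150,240) in the upper crop. Hook2's tab is between the fingers. I'll grip it.

Emit:
{"op": "apply_moves", "data": {
  "plan": "0 -0.01 0.3 0 0 0; 0 0 0.5 0 0 0; 0 0 0.5 0 0 0; 0 0 0.35 0 0 0; 0 0 0.14 0 0 0; 0 0 0 0 0 0; 0 0 0 0 0 0",
  "gripper": 0.35
}}

```text
time_s: 37.35
position: [0.6266, 0.3001, 0.2818]
tcp_rot: [[0.998, -0.068, 0.001], [-0.068, -0.998, 0.0], [0.001, -0.0, -1.0]]
force: [0.3, -1.4, 0.2]
opening: 0.669
grasp_force: 0.0
```

Emit:
{"op": "apply_moves", "data": {
  "plan": "0 0 0 0 0 0; 0 0 0 0 0 0; 0 0 0 0 0 0; 0 0 0 0 0 0; 0 0 0 0 0 0; 0 0 0 0 0 0; 0 0 0 0 0 0; 0 0 0 0 0 0; 0 0 0 0 0 0; 0 0 0 0 0 0",
  "gripper": -1
}}

```text
time_s: 38.18
position: [0.626, 0.3005, 0.281]
tcp_rot: [[0.998, -0.068, -0.0], [-0.068, -0.998, -0.0], [-0.0, 0.0, -1.0]]
force: [0.3, 0.5, -0.4]
opening: 0.111
grasp_force: 30.0
```

Emit:
{"op": "apply_moves", "data": {
  "plan": "0 0 -0.1 0 0 0; 0 0 -0.15 0 0 0; 0 0 -0.15 0 0 0; 0 0 -0.1 0 0 0; 0 0 0 0 0 0; -0.08 0 -0.06 0 0 0; -0.08 0 -0.06 0 0 0; -0.1 0 -0.02 0 0 0; -0.1 0 -0.02 0 0 0; 0 0 0 0 0 0"
}}

```text
time_s: 39.02
position: [0.6066, 0.3021, 0.3143]
tcp_rot: [[0.998, -0.067, -0.001], [-0.067, -0.998, 0.0], [-0.001, 0.0, -1.0]]
force: [0.2, -0.6, -0.6]
opening: 0.111
grasp_force: 30.0
```

Emit:
{"op": "apply_moves", "data": {
  "plan": "-0.15 0 0 0 0 0; -0.3 0 0 0 0 0; -0.3 0 0 0 0 0; -0.3 0 0 0 0 0; 0 0 0 0 0 0; 0 0 0 0 0 0"
}}

```text
time_s: 39.52
position: [0.5552, 0.3055, 0.3143]
tcp_rot: [[0.998, -0.067, 0.001], [-0.067, -0.998, 0.0], [0.001, -0.0, -1.0]]
force: [0.7, -0.4, 0.4]
opening: 0.116
grasp_force: 30.0
```

```bash
python3 - <<'E'
from h import *
pose()
# scene hole of s2 re-check vs wrist estimate (.4445,.2797)
T=cam("top"); im=cv2.imread("pics/t17.png")[:,:,::-1].copy(); S=cam("scene"); i2=cv2.imread("pics/s17.png")[:,:,::-1].copy()
print("scene pred",proj(S,[.4445,.2797,.064]),"obs",(340+273/3.2,210+234/3.2))
a=np.radians(-2); h=np.array([.4445,.2797])+.019*np.array([np.cos(a),np.sin(a)]); p=h+.033*np.array([np.cos(a),np.sin(a)]); print(h,p)
go(p[0],p[1],.127,-2)
E
```

```text
t 39.52 tcp [0.5552 0.3055 0.3143] yaw -3.84 down [ 0.001  0.    -1.   ] open 0.116 gf 30.0 F [ 0.7 -0.4  0.4]
scene pred [[425.3852554  282.11930666]] obs (425.3125, 283.125)
[0.46348843 0.27903691] [0.49646832 0.27788523]
turn -0.0051 (0.3 rows)  shift -1.155 0.592 3.747  dist 198mm
```

Emit:
{"op": "apply_moves", "data": {
  "plan": "0 0 0 0 0 -0.0051; -0.25 0.1 0.1 0 0 0; -0.3 0.15 0.2 0 0 0; -0.3 0.15 0.3 0 0 0; -0.25 0.12 0.4 0 0 0; -0.08 0.05 0.5 0 0 0; 0 0 0.5 0 0 0; 0 0 0.5 0 0 0; 0 0 0.4 0 0 0; 0 0 0.4 0 0 0"
}}

```text
time_s: 40.35
position: [0.497, 0.2788, 0.1478]
tcp_rot: [[0.999, -0.036, 0.001], [-0.036, -0.999, 0.0], [0.001, -0.0, -1.0]]
force: [-0.2, -0.3, -0.5]
opening: 0.11
grasp_force: 30.0
```

Emit:
{"op": "apply_moves", "data": {
  "plan": "0 0 0.3 0 0 0; 0 0 0.15 0 0 0; 0 0 0 0 0 0; 0 0 0 0 0 0; 0 0 0 0 0 0"
}}

```text
time_s: 40.77
position: [0.497, 0.2792, 0.1275]
tcp_rot: [[0.999, -0.036, 0.002], [-0.036, -0.999, 0.001], [0.002, -0.001, -1.0]]
force: [0.4, -0.5, -0.2]
opening: 0.108
grasp_force: 30.0
```

```bash
python3 - <<'E'
from h import *
pose(); go(.4625,.2801,.127,-2)
S,i2=shot("scene","s18"); s=bot.read_state(); R=s["tcp_rot"]; P=s["position"]
def hk(x,z,xo=-.0015): return P+R@np.array([x+xo,0,.056-z])
for n,q in {"toe":(-.016,-.0175),"bot":(0,-.0505)}.items(): print(n,proj(S,hk(*q))[0].round(1),hk(*q).round(4))
a=proj(S,hk(0,-.0505))[0].astype(int); hsv=cv2.cvtColor(i2,cv2.COLOR_RGB2HSV)
M=(hsv[:,:,1]<90)&(hsv[:,:,2]>100)
for r in range(a[1]-18,a[1]+4,1): print(r,np.where(M[r,a[0]-12:a[0]+13])[0]+a[0]-12)
E
```

```text
t 40.77 tcp [0.497  0.2792 0.1275] yaw -2.05 down [ 0.002  0.001 -1.   ] open 0.108 gf 30.0 F [ 0.4 -0.5 -0.2]
turn -0.0001 (0.0 rows)  shift -0.690 0.006 0.010  dist 34mm
toe [425.2 292.7] [0.4796 0.28   0.0542]
bot [423.4 306.2] [0.4957 0.2794 0.0212]
288 [426 427 428]
289 [426 427]
290 [418 419 420 421 422 425 426 427]
291 [424 425 426 427 428 429 430 431]
292 [425 426 427 433 434 435]
293 [425 426 427]
294 [424 425 426 427]
295 [424 425 426 427]
296 [424 425 426 427]
297 [424 425 426 427]
298 [424 425 426 427]
299 [424 425 426]
300 [424 425 426]
301 [423 424 425 426]
302 [423 424 425 426]
303 [423 424 425 426]
304 [423 424 425 426]
305 [423 424 425]
306 [423 424 425]
307 [423 424 425]
308 [414]
309 []
```

Emit:
{"op": "apply_moves", "data": {
  "plan": "0 0 0.01 0 0 0; -0.15 0 0 0 0 0; -0.2 0 0 0 0 0; -0.2 0 0 0 0 0; -0.14 0 0 0 0 0; 0 0 0 0 0 0; 0 0 0 0 0 0"
}}

```text
time_s: 41.4
position: [0.4605, 0.2803, 0.1262]
tcp_rot: [[0.999, -0.035, 0.0], [-0.035, -0.999, -0.0], [0.0, 0.0, -1.0]]
force: [-0.3, -0.4, -0.3]
opening: 0.117
grasp_force: 30.0
```

Emit:
{"op": "apply_moves", "data": {
  "plan": "0 0 -0.06 0 0 0; 0 0 -0.1 0 0 0; 0 0 -0.1 0 0 0; 0 0 -0.1 0 0 0; 0 0 0 0 0 0; 0 0 0 0 0 0"
}}

```text
time_s: 41.9
position: [0.4617, 0.2803, 0.1446]
tcp_rot: [[0.999, -0.036, 0.001], [-0.036, -0.999, 0.001], [0.001, -0.001, -1.0]]
force: [0.2, 0.4, -0.9]
opening: 0.112
grasp_force: 30.0
```

```bash
python3 - <<'E'
from h import *
pose(); W,im=shot("wrist","w19"); S,i2=shot("scene","s19")
print("hole pred px wrist",proj(W,[.4445,.2797,.064]).round(1),"toe tip",proj(W,bot.read_state()["position"]+np.array([-.0175,.0006,-.0735])).round(1))
hsv=cv2.cvtColor(im,cv2.COLOR_RGB2HSV)
for r in range(246,274,3): print(r," ".join("%d/%d/%d"%tuple(hsv[r,c]) for c in range(304,346,4)))
def m(i): 
    h=cv2.cvtColor(i,cv2.COLOR_RGB2HSV); M=((h[:,:,0]>=15)&(h[:,:,0]<=32)&(h[:,:,2]>170)&(h[:,:,1]>50)&(h[:,:,1]<150)); M=M[250:295,405:450]; y,x=np.where(M); return M.sum(),x.mean()+405,y.mean()+250,x.min()+405,x.max()+405,y.min()+250,y.max()+250
print(m(cv2.imread("pics/s17.png")[:,:,::-1].copy())); print(m(i2))
E
```

```text
t 41.9 tcp [0.4617 0.2803 0.1446] yaw -2.06 down [ 0.001  0.001 -1.   ] open 0.112 gf 30.0 F [ 0.2  0.4 -0.9]
hole pred px wrist [[326.2 270. ]] toe tip [[324.9 274.2]]
246 13/150/184 12/150/184 13/147/182 12/148/183 78/6/220 86/12/144 12/130/178 12/149/182 12/147/180 12/146/177 12/145/179
249 12/151/187 12/147/186 12/149/187 12/146/184 90/8/226 90/11/169 12/98/171 12/147/184 12/149/182 12/150/184 12/148/184
252 11/146/187 12/140/189 17/116/196 17/117/194 90/8/236 90/11/166 19/65/158 18/116/192 17/114/161 18/114/161 18/114/161
255 12/147/189 14/134/221 28/65/255 28/65/255 86/8/234 90/12/154 22/73/249 29/54/255 28/55/255 29/55/255 29/54/255
258 12/149/198 15/137/224 27/74/255 27/74/255 90/13/155 90/13/180 21/76/247 29/62/255 28/62/255 29/63/255 29/61/255
261 13/149/185 15/135/223 28/59/255 29/60/255 94/13/159 90/14/184 15/59/198 27/73/255 28/58/255 29/61/255 29/62/255
264 13/150/184 15/135/223 28/58/255 28/58/255 94/11/160 87/14/183 14/46/166 12/147/185 25/86/254 28/59/255 28/58/255
267 12/148/183 15/135/223 29/60/255 28/59/255 94/11/161 87/12/184 14/48/166 12/148/181 12/145/190 29/57/255 28/57/255
270 12/146/180 15/131/226 29/45/255 28/56/255 2/23/155 3/18/173 9/74/166 12/147/175 12/144/177 29/46/255 29/46/255
273 12/146/178 16/132/228 29/42/255 1/216/168 1/217/173 1/214/173 1/217/173 5/188/171 17/123/230 29/41/255 29/41/255
(np.int64(351), np.float64(425.55840455840456), np.float64(268.2079772079772), np.int64(416), np.int64(436), np.int64(255), np.int64(285))
(np.int64(248), np.float64(424.06451612903226), np.float64(269.48387096774195), np.int64(416), np.int64(435), np.int64(255), np.int64(285))
```

The wrist rows show the wire within the hole, about 3 mm off centre, and the eye has not lifted. I'll recentre by 2.5 mm and lift as before.

Emit:
{"op": "apply_moves", "data": {
  "plan": "0 0.05 -0.05 0 0 0; 0 0 -0.2 0 0 0; 0 0 -0.25 0 0 0; -0.1 0 -0.25 0 0 0; -0.1 0 -0.25 0 0 0; -0.1 0 -0.25 0 0 0; -0.1 0 -0.25 0 0 0; -0.1 0 -0.25 0 0 0; -0.1 0 -0.25 0 0 0; -0.1 0 -0.25 0 0 0"
}}

```text
time_s: 42.83
position: [0.4252, 0.2788, 0.258]
tcp_rot: [[0.999, -0.036, 0.0], [-0.036, -0.999, 0.0], [0.0, -0.0, -1.0]]
force: [0.4, 0.5, -1.2]
opening: 0.114
grasp_force: 30.0
```

Emit:
{"op": "apply_moves", "data": {
  "plan": "-0.1 0 -0.25 0 0 0; -0.1 0 -0.25 0 0 0; 0 0 -0.25 0 0 0; 0 0 -0.25 0 0 0; 0 0 -0.25 0 0 0; 0 0 -0.1 0 0 0; 0 0 0 0 0 0; 0 0 0 0 0 0; 0 0 0 0 0 0; 0 0 0 0 0 0"
}}

```text
time_s: 43.67
position: [0.4154, 0.279, 0.3232]
tcp_rot: [[0.999, -0.036, -0.002], [-0.036, -0.999, -0.001], [-0.002, 0.001, -1.0]]
force: [0.1, -0.4, -0.9]
opening: 0.113
grasp_force: 30.0
```

```bash
python3 - <<'E'
from h import *
pose(); S,i2=shot("scene","s20"); P=bot.read_state()["position"]; hsv=cv2.cvtColor(i2,cv2.COLOR_RGB2HSV)
c0=int(proj(S,[P[0],P[1],.15])[0,0]); M=(hsv[:,:,0]>=15)&(hsv[:,:,0]<=30)&(hsv[:,:,1]>60)&(hsv[:,:,1]<135)
print(c0,[proj(S,[P[0],P[1],z])[0].round(0).tolist() for z in(.08,.22)])
for r in range(200,296,4): print(r,np.where(M[r,c0-25:c0+26])[0]+c0-25)
go(.5746,.3037,.325,-3.9); go(.626,.3005,.281,-3.9)
E
```

```text
t 43.67 tcp [0.4154 0.279  0.3232] yaw -2.05 down [-0.002 -0.001 -1.   ] open 0.113 gf 30.0 F [ 0.1 -0.4 -0.9]
429 [[426.0, 271.0], [433.0, 227.0]]
200 []
204 []
208 []
212 []
216 []
220 []
224 [429 430 431 432 435 436 437 438 439]
228 [428 429 430 431 432 436 437 438]
232 [428 429 430 431 432 433 434 435 436 437 438]
236 [427 428 429 430 431 432 433 434 435]
240 [427 428 429 430 431 432 433 434 435]
244 [420 421 422 423 424 425 426 427 428 429 430 431 432 433 434]
248 [421 422 423 424 425 426 427 428 429 430 431 432 433 434 435 436 437 438
 439 440]
252 []
256 [418 419 420 421 422 423 424 425 426 427 428 429 430 431 432 433 434 435
 436 437 438]
260 [430 431 432 437]
264 []
268 []
272 []
276 []
280 []
284 []
288 []
292 []
turn 0.0051 (0.3 rows)  shift 3.141 -0.708 -0.036  dist 161mm
turn 0.0051 (0.3 rows)  shift 4.171 -0.714 0.844  dist 216mm
```

Spatula2 hangs vertically below hook2 (eye at rows 222–232, blade to about 262). I'll carry it to the rail.

Emit:
{"op": "apply_moves", "data": {
  "plan": "0.05 0 0 0 0 0.0051; 0.15 -0.05 0 0 0 0; 0.25 -0.06 0 0 0 0; 0.3 -0.07 0 0 0 0; 0.3 -0.08 0 0 0 0; 0.35 -0.08 0 0 0 0; 0.35 -0.08 0 0 0 0; 0.35 -0.08 0 0 0 0; 0.3 -0.08 0 0 0 0; 0.3 -0.07 0 0 0 0"
}}

```text
time_s: 44.55
position: [0.5544, 0.3028, 0.3231]
tcp_rot: [[0.998, -0.067, -0.001], [-0.067, -0.998, -0.0], [-0.001, 0.0, -1.0]]
force: [0.4, 0.3, -0.7]
opening: 0.114
grasp_force: 30.0
```

Emit:
{"op": "apply_moves", "data": {
  "plan": "0.2 -0.06 0 0 0 0; 0.15 0 0 0 0 0; 0.09 0 0 0 0 0; 0 0 0 0 0 0; 0 0 0 0 0 0; 0 0 0 0 0 0; 0 0 0 0 0 0; 0 0 0 0 0 0"
}}

```text
time_s: 45.22
position: [0.5747, 0.3042, 0.3244]
tcp_rot: [[0.998, -0.067, 0.0], [-0.067, -0.998, 0.0], [0.0, -0.0, -1.0]]
force: [-0.3, 0.3, -0.1]
opening: 0.111
grasp_force: 30.0
```

```bash
python3 - <<'E'
from h import *
pose(); go(.6076,.3018,.3140,-3.9); go(.626,.3005,.281,-3.9)
E
```

```text
t 45.22 tcp [0.5747 0.3042 0.3244] yaw -3.86 down [ 0.  0. -1.] open 0.111 gf 30.0 F [-0.3  0.3 -0.1]
turn 0.0001 (0.0 rows)  shift 0.659 0.003 0.207  dist 35mm
turn 0.0001 (0.0 rows)  shift 1.028 0.004 0.867  dist 67mm
```

Emit:
{"op": "apply_moves", "data": {
  "plan": "0.1 0 0.1 0 0 0; 0.15 0 0.1 0 0 0; 0.2 0 0 0 0 0; 0.13 0 0 0 0 0; 0.08 0 0 0 0 0; 0 0 0 0 0 0; 0.1 0 0.03 0 0 0; 0.1 0 0.03 0 0 0; 0.09 0 0.08 0 0 0; 0.07 0 0.05 0 0 0"
}}

```text
time_s: 46.05
position: [0.6265, 0.3006, 0.3041]
tcp_rot: [[0.998, -0.068, -0.0], [-0.068, -0.998, -0.0], [-0.0, 0.0, -1.0]]
force: [-0.5, -0.4, -0.8]
opening: 0.115
grasp_force: 30.0
```

Emit:
{"op": "apply_moves", "data": {
  "plan": "0 0 0 0 0 0; 0 0 0.1 0 0 0; 0 0 0.15 0 0 0; 0 0 0.15 0 0 0; 0 0 0.07 0 0 0; 0 0 0 0 0 0; 0 0 0 0 0 0; 0 0 0 0 0 0"
}}

```text
time_s: 46.72
position: [0.6258, 0.3007, 0.2809]
tcp_rot: [[0.998, -0.068, -0.001], [-0.068, -0.998, -0.0], [-0.001, 0.0, -1.0]]
force: [-1.0, -0.1, -0.2]
opening: 0.113
grasp_force: 30.0
```

```bash
python3 - <<'E'
from h import *
pose(); go(.626,.3005,.281,-3.9)
E
```

```text
t 46.72 tcp [0.6258 0.3007 0.2809] yaw -3.88 down [-0.001 -0.    -1.   ] open 0.113 gf 30.0 F [-1.  -0.1 -0.2]
turn 0.0001 (0.0 rows)  shift 0.005 0.004 -0.002  dist 0mm
```

Emit:
{"op": "apply_moves", "data": {
  "plan": "0 0 0 0 0 0; 0 0 0 0 0 0; 0 0 0 0 0 0; 0 0 0 0 0 0; 0 0 -0.2 0 0 0; 0 0 -0.4 0 0 0; 0 0 -0.5 0 0 0; 0 0 -0.5 0 0 0; 0 0 -0.4 0 0 0; 0 0 0 0 0 0",
  "gripper": 0.1
}}

```text
time_s: 47.55
position: [0.6284, 0.3014, 0.3881]
tcp_rot: [[0.998, -0.068, 0.012], [-0.068, -0.998, 0.003], [0.011, -0.004, -1.0]]
force: [0.5, 0.3, 0.5]
opening: 0.547
grasp_force: 0.0
```

Emit:
{"op": "apply_moves", "data": {
  "plan": "-0.4 0.3 0 0 0 0; -0.4 0.6 0 0 0 0; -0.4 0.7 0 0 0 0; -0.4 0.7 0 0 0 0; -0.4 0.7 0 0 0 0; -0.4 0.7 0 0 0 0; -0.4 0.7 0 0 0 0; -0.4 0.7 0 0 0 0; -0.4 0.7 0 0 0 0; -0.3 0.5 0 0 0 0"
}}

```text
time_s: 48.38
position: [0.4078, -0.002, 0.3809]
tcp_rot: [[0.998, -0.068, -0.001], [-0.068, -0.998, -0.001], [-0.001, 0.001, -1.0]]
force: [-0.4, -1.1, -0.4]
opening: 0.553
grasp_force: 0.0
```

Emit:
{"op": "apply_moves", "data": {
  "plan": "0 0.5 0 0 0 0; 0 0.4 0 0 0 0; 0 0 0 0 0 0; 0 0 0 0 0 0; 0 0 0 0 0 0; 0 0 0 0 0 0"
}}

```text
time_s: 48.88
position: [0.4071, -0.0444, 0.3809]
tcp_rot: [[0.998, -0.066, -0.0], [-0.066, -0.998, 0.001], [-0.0, -0.001, -1.0]]
force: [0.2, 0.4, 0.1]
opening: 0.548
grasp_force: 0.0
```

```bash
python3 - <<'E'
from h import *
pose(); C,im=shot("wrist","w21")
for c,z in(("yellow",.16),("green",.126),("red",.09),("blue",.052)):
  for k in blobs(im,c,300)[:4]: print(c,rect(C,k,z),cv2.boundingRect(k))
S,i2=shot("scene","s21"); 
cv2.imwrite("pics/c21.png",cv2.resize(i2[200:360,220:520],(800,427),interpolation=cv2.INTER_CUBIC)[:,:,::-1])
E
```

```text
t 48.88 tcp [ 0.4071 -0.0444  0.3809] yaw -3.81 down [-0.     0.001 -1.   ] open 0.548 gf 0.0 F [0.2 0.4 0.1]
yellow (array([ 0.1727, -0.123 ]), 510, 29, 86.2) (202, 374, 388, 20)
yellow (array([ 0.4162, -0.0638]), 78, 30, -8.0) (326, 167, 32, 70)
yellow (array([ 0.2454, -0.1745]), 86, 23, 5.0) (426, 301, 21, 61)
yellow (array([0.2637, 0.108 ]), 85, 23, -12.6) (201, 302, 21, 60)
green (array([ 0.4183, -0.0656]), 99, 41, -7.4) (322, 153, 40, 83)
red (array([ 0.4191, -0.0671]), 123, 53, -7.5) (319, 142, 47, 96)
blue (array([ 0.4176, -0.0678]), 149, 65, -7.2) (315, 133, 53, 107)
blue (array([ 0.2722, -0.3309]), 126, 73, 72.1) (471, 241, 95, 57)
blue (array([0.3644, 0.2394]), 77, 15, 0.4) (124, 213, 20, 51)
```

View pics/c21.png

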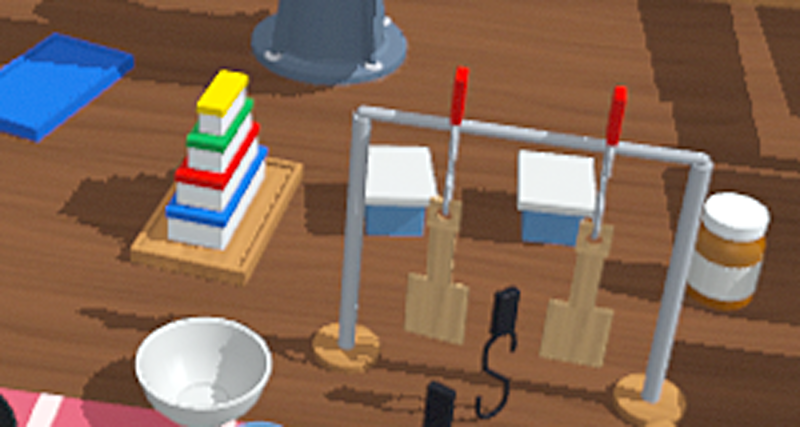

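Both spatulas hang on their own red-tabbed hooks, and the pile stands straight on the brown tray. I'll wait a few seconds for the swinging to die down, then hand in.

Emit:
{"op": "apply_moves", "data": {
  "plan": "0 0 0 0 0 0; 0 0 0 0 0 0; 0 0 0 0 0 0; 0 0 0 0 0 0; 0 0 0 0 0 0; 0 0 0 0 0 0; 0 0 0 0 0 0; 0 0 0 0 0 0; 0 0 0 0 0 0; 0 0 0 0 0 0"
}}

```text
time_s: 49.82
position: [0.4071, -0.0453, 0.3811]
tcp_rot: [[0.998, -0.068, 0.0], [-0.068, -0.998, 0.0], [0.0, -0.0, -1.0]]
force: [0.2, -0.2, -0.5]
opening: 0.548
grasp_force: 0.0
```

Emit:
{"op": "apply_moves", "data": {
  "plan": "0 0 0 0 0 0; 0 0 0 0 0 0; 0 0 0 0 0 0; 0 0 0 0 0 0; 0 0 0 0 0 0; 0 0 0 0 0 0; 0 0 0 0 0 0; 0 0 0 0 0 0; 0 0 0 0 0 0; 0 0 0 0 0 0"
}}

```text
time_s: 50.65
position: [0.4071, -0.0453, 0.381]
tcp_rot: [[0.998, -0.068, -0.0], [-0.068, -0.998, 0.0], [-0.0, -0.0, -1.0]]
force: [-0.8, 0.8, 0.2]
opening: 0.548
grasp_force: 0.0
```

Emit:
{"op": "apply_moves", "data": {
  "plan": "0 0 0 0 0 0; 0 0 0 0 0 0; 0 0 0 0 0 0; 0 0 0 0 0 0; 0 0 0 0 0 0; 0 0 0 0 0 0; 0 0 0 0 0 0; 0 0 0 0 0 0; 0 0 0 0 0 0; 0 0 0 0 0 0"
}}

```text
time_s: 51.48
position: [0.4071, -0.0453, 0.3811]
tcp_rot: [[0.998, -0.068, 0.0], [-0.068, -0.998, -0.0], [0.0, 0.0, -1.0]]
force: [0.0, -0.1, 0.6]
opening: 0.549
grasp_force: 0.0
```

```bash
python3 - <<'E'
from h import *
C,im=shot("wrist","w22"); _,a=shot("scene","s22"); _,b=shot("scene","s23")
d=np.abs(a.astype(int)-b)[210:350,350:490].max(2); print("moving px",(d>40).sum())
for c,z in(("blue",.052),("red",.09),("green",.126)): print(c,rect(C,blobs(im,c,300)[0],z))
if (d>40).sum()<15: print(bot.hand_in())
E
```

```text
moving px 0
blue (array([ 0.4176, -0.0679]), 149, 65, -7.3)
red (array([ 0.4192, -0.0671]), 123, 53, -7.6)
green (array([ 0.4182, -0.0656]), 99, 41, -7.4)
the job is handed in; nothing more can be done
None
```

I handed the job in (no verdict came back): all four boxes are stacked largest to smallest on the brown tray, each spatula hangs still on its own S-hook on the rail, and I never moved the bowl, jar or spoon.

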